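# Raise the grow lamp a notch and slide the propagator under it

### The job

The grow lamp's telescopic stand is stuck between two holes and hangs too low: draw its inner tube up until the sprung button pops out through the next hole, the middle one, and let it go there. Then put the domed propagator into the open mouth of the stand's foot and push it under the lamp on the table until its end is fully home against the cross bar. Keep it upright, do not drop it, and leave everything else on the table where it is.

Things in the scene. Friction and masses are not known exactly. Their poses are not given: they have to be found in the camera images.
- grip (a point): centre of the black rubber grip at the top end of the lamp stand's inner tube: a cylinder 26 mm across and 66 mm long lying along the tube, bare all round; the bracket that carries the lamp sits right below its lower end. Its z axis points up along the tube, which leans 30 degrees from vertical towards the stand's -x side; its y is level, parallel to the stand's y. It moves with tube and lamp
- lamp (a point): centre of the underside of the lamp: a level white panel 220 mm long (stand x) by 180 mm wide, 22 mm thick, fixed by its bracket to the inner tube, with which it moves (this point's axes lean with the tube, like the grip's). With the button in the middle hole it is 176 mm above the table; while the tube is stuck lower, it is at 152 mm or less and the propagator does not fit under it
- mast (a joint): how far the inner tube is drawn up out of the outer steel tube, m along the leaning tube: 0 with the button in the lowest hole, 0.065 in the middle hole, 0.130 in the top hole. It starts stuck between the lowest and the middle hole, held by friction (drawing it up takes 10 to 13 N; it stays where it is left)
- button (a joint): the sprung steel button (10 mm across, on the inner tube, facing the stand's -y side): m pressed in. 0 = fully out, standing 4 mm proud of the outer tube through a hole; about 0.008 = held in under the tube's wall. It pops out by itself when a hole comes in front of it, with 2 mm of play each way along the tube, and then locks the tube both ways
- hole (a point): the middle one of the three holes in the -y face of the stand's outer tube (steel, 32 mm square; holes 14 mm high, 65 mm apart): the hole's centre on the outer face. Its axes are those of the stand
- home (a point): where the middle of the propagator's underside belongs, on the table. Axes of the fixed stand: z up, x level from the foot's open mouth to its cross bar. The foot has two flat bars 14 mm high, 20 wide, 150 apart inside (y = +-75 mm), from the mouth at x = -97 mm (their ends splay out 12 mm more, to x = -124 mm) to beyond the cross bar, whose face is at x = +90 mm. The raised lamp covers x = -137 to +83 mm
- tray_mid (a point): centre of the propagator, 80 mm above its underside; it stands on the table. Black base 180 mm long (its x), 130 mm wide (y), 45 mm high, with a thin 3 mm lip round its top; clipped fast on it a clear dome 164 x 114 mm, up to 130 mm; along the middle of the dome's top a grip rib 80 mm long (x), 14 mm thick (y), from 130 to 160 mm high. z is up; both ends are alike. 0.28 to 0.56 kg
- jug: bystander, to be left alone: grey plastic measuring jug with a side handle, 90 mm across, 100 mm high; its origin is the centre of its underside
- pot: bystander, to be left alone: empty terracotta pot, 84 mm across, 80 mm high; its origin is the centre of its underside
- jar: bystander, to be left alone: small glass seed jar with steel cap, 56 mm across, 85 mm high; its origin is the centre of its underside
- bottle: bystander, to be left alone: white plastic bottle, 66 mm across, 190 mm high; its origin is the centre of its underside
- cells: bystander, to be left alone: block of four black seedling cells, 95 mm square, 46 mm high; its origin is the centre of its underside
- tagbox: bystander, to be left alone: open cardboard tag box, 90 x 60 x 50 mm; its origin is the centre of its underside
- tray: the same propagator, its origin at the centre of its underside
Not all that is in view belongs to the job. There is more than one size of the tray; the job needs the largest.

How it is judged:
By the outcome, as a careful person would: the job done as asked, in the order asked, and still so for the second after the job is handed in, with the robot touching nothing.
It also fails if it takes over 64 s, if anything falls off the work surface, if the arm or the gripper's body presses on something with over 40 N, if the wrist force passes 120 N, or if a joint passes its speed limit or range.

### The arm

A 6-joint arm with a two-finger parallel gripper is mounted at the origin on the work surface. World frame = base frame: x ahead of the robot, y to its left, z up, the work surface at z = 0. Lengths are in m, angles in rad, forces in N, time in s.
With the tool pointing down it reaches from about 0.375 to 0.9 m from the base axis. Payload 3.1 kg.
Tool frame: the origin (TCP) lies midway between the tips of the shut fingers; the grasp point (between the pads) lies 19 mm behind it; z points along the fingers, y is the direction in which the jaws open and shut (so a half turn about z gives the same grasp; the last joint's range is limited). The gripper opens to 87 mm and grips with 3 to 60 N. Pads are 19 mm wide; open, the fingers measure 117 mm over their backs; the gripper's body (75 mm by 190 mm) begins 51 mm behind the grasp point.
Start: joints at [-1.327, 0.527, 1.433, -0, 1.181, -0.178], TCP at [0.256, -0.57, 0.192] pointing down, gripper open.
Joint ranges: [-3.08, 3.08], [-0.75, 2.2], [0.22, 2.44], [-1.43, 4.57], [0, 2.65], [-2.85, 2.85]. Speed limits (rad/s): [2.79, 2.79, 3.14, 3.14, 3.14, 3.14].

### API

Orientations are given as a unit quaternion [w, x, y, z].
In Python, from station import telemetry, cams, close_job gives the robot as it stands. The module is installed in compiled form; this text tells all that it offers.
- The arm moves only by the shell command python3 -m handwheel 'ROWS' [FORCE]. ROWS is JSON, a list of rows, each an object of numbers: "x", "y", "z": the shift along the tool's x, y, z in m; "twist": the turn about the tool's z in rad; "claw": the closure in counts, from 0 (fully open) to 255 (shut). In form: [{"x": .., "y": .., "z": .., "twist": .., "claw": ..}, ...]. A call has 1 to 12 rows; each row is the pose to reach, as a shift and turn from the pose measured when the call began, along the tool's axes at that moment; what a row does not reach only later rows make up. A row lasts 1/12 s, in which the tool goes at most 41.7 mm and 7.16 degrees, less where a joint would pass 70% of its speed; a pose out of reach is approached as far as the arm can. A call with a gripper value outside its range is refused whole. The fingers move at their own pace and stop on an object; FORCE is the grip in N (left out, the last holds). Time passes only in rows, so rows that repeat a pose let the fingers close. It gives the time, the measured TCP pose, the force and the opening at its end, in the units of the state.
- telemetry.state(): the state, without advancing time (a new reading comes with each control period).
- cams.capture(name): name is "side" or "top"; returns (picture, depth): 384x512x3 uint8, red, green, blue; 384x512 float32, m along the optical axis (not along the pixel's ray), 0 where there is no reading.
- cams.calibration(name): a dict with "fx", "fy", "cx", "cy" (pixels), "camera_from_world" (4x4, takes a point from world to camera coordinates). Camera axes: x right, y up, looking along -z (the intrinsics and any distortion apply to the point x, -y, -z); pixel columns grow to the right and rows downward; lengths in m; the calibration is good to about 2 mm. A picture is of the moment at which its call begins. calibration takes no time and is no camera call.
- close_job(): hands the job in, once; it reports no verdict.
The state is a dict: "time": time; "joint_pos": joint angles; "joint_vel": joint speeds; "joint_efforts": joint torques, N m; "tcp_pos": TCP position; "tcp_rot": TCP orientation; "ft_force": force on the tool from outside, world axes, zero at the start; "wrist_torque": the same for the moment, N m; "gripper_width": opening from 0.0 (shut) to 1.0 (fully open).
Only numpy, scipy, OpenCV 4.12 (cv2) and the standard library are available. Lean on these libraries where they do the work, as an engineer would, in place of code of your own. Each camera call takes 0.05 s, during which the arm holds its last target.

## Working session

There is one attempt and no reset: what is moved stays moved. The work goes in short steps, Python scripts to look and compute and a shell command to move; the robot and the scene stay as the last step left them, time stands still between calls to the robot, and variables do not carry over. Pictures are saved under pics/ and viewed, and the job is handed in when it is done.

```bash
mkdir -p pics; ls; python3 - <<'E'
from station import telemetry,cams
import cv2,numpy as np
s=telemetry.state();print(s)
for n in("side","top"):
    p,d=cams.capture(n);np.savez(f"{n}0.npz",p=p,d=d)
    cv2.imwrite(f"pics/{n}0.png",cv2.resize(p[:,:,::-1],(800,600)))
    print(n,cams.calibration(n))
E
```

```text
pics
{'time': 0.0, 'joint_pos': array([-1.32751364e+00,  5.28455740e-01,  1.43387473e+00, -5.27052794e-05,
        1.18140203e+00, -1.78498289e-01]), 'joint_vel': array([ 0.00023659, -0.00053045, -0.00018985, -0.00132191,  0.00090465,
        0.00119081]), 'joint_efforts': array([-9.10155177e-05, -4.40048718e+01, -1.76594317e+01,  6.32740441e-02,
        5.81350189e-02, -1.59562037e-04]), 'tcp_pos': array([ 0.25568618, -0.5694436 ,  0.19088688]), 'tcp_rot': array([-1.06857073e-03,  9.77842236e-01,  2.09340431e-01, -5.90074003e-05]), 'ft_force': array([ 0.21259747, -0.25287733,  0.67529039]), 'wrist_torque': array([ 0.02105919,  0.01621516, -0.03406698]), 'gripper_width': 1.0000899882473697}
side {'fx': 452.9448293520557, 'fy': 452.9448293520557, 'cx': 257.0133198858489, 'cy': 196.24858911478285, 'camera_from_world': array([[-0.55984252, -0.82852242,  0.0112673 ,  0.3243994 ],
       [ 0.50571123, -0.33088022,  0.79672733, -0.39778172],
       [-0.65637833,  0.45173983,  0.60423391, -1.36298471],
       [ 0.        ,  0.        ,  0.        ,  1.        ]])}
top {'fx': 410.61248086661146, 'fy': 410.61248086661146, 'cx': 256.6019896872999, 'cy': 192.36155302927682, 'camera_from_world': array([[ 0.00969903, -0.99994552, -0.00385901, -0.00436359],
       [ 0.99383984,  0.00921358,  0.11044223, -0.56112815],
       [-0.11040066, -0.00490642,  0.99387505, -1.6545466 ],
       [ 0.        ,  0.        ,  0.        ,  1.        ]])}
```

View pics/side0.png

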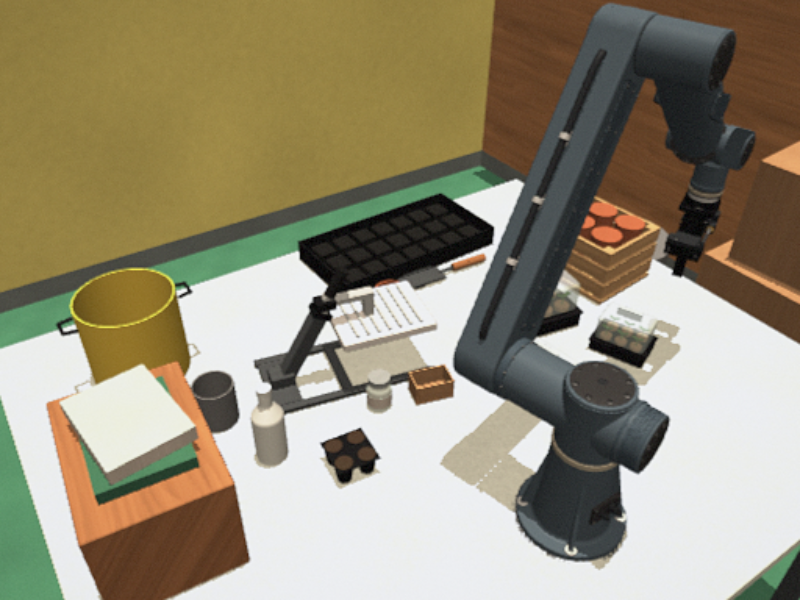

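View pics/top0.png

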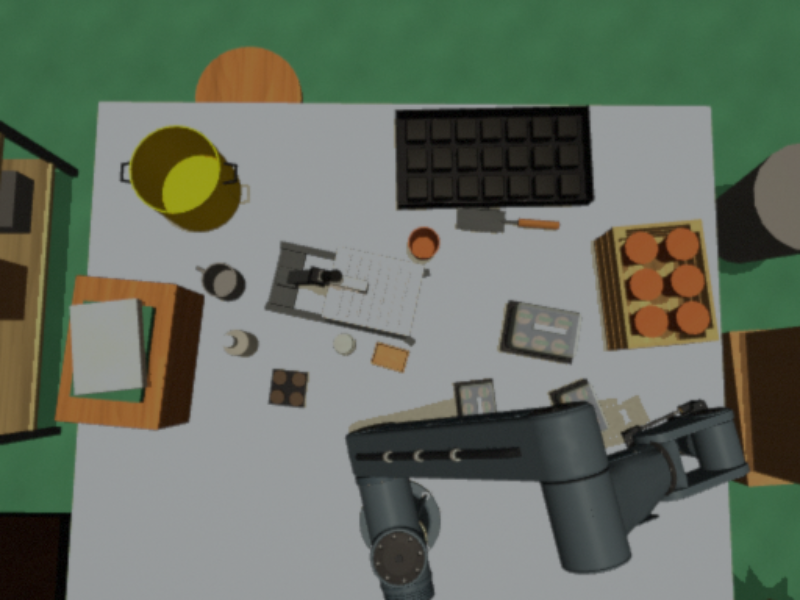

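The candidates for the propagator in the top picture, at 800x600, are (543,330), which looks largest, (477,397) and (577,390) beside the arm. The grip is at about (330,275) and the lamp panel at about (375,290). I'll measure them next and crop in close.

```bash
cat > h.py <<'E'
import numpy as np,cv2
from station import cams
def deproj(n,u,v,d):
    c=cams.calibration(n);z=d
    pc=np.stack([(u-c['cx'])/c['fx']*z,-(v-c['cy'])/c['fy']*z,-z,np.ones_like(z)],-1)
    return pc@np.linalg.inv(c['camera_from_world']).T[:,:3]
def cloud(n,d):
    v,u=np.mgrid[0:384,0:512].astype(float)
    return deproj(n,u,v,d.astype(float))
def pix(n,P):
    c=cams.calibration(n);P=np.atleast_2d(P)
    q=np.c_[P,np.ones(len(P))]@c['camera_from_world'].T
    return np.c_[c['cx']+c['fx']*q[:,0]/-q[:,2],c['cy']-c['fy']*q[:,1]/-q[:,2]]
def crop(n,p,u0,u1,v0,v1,f,name):
    cv2.imwrite(f"pics/{name}.png",cv2.resize(p[v0:v1,u0:u1,::-1],None,fx=f,fy=f,interpolation=cv2.INTER_CUBIC))
E
python3 - <<'E'
from h import *
for n in("side","top"):
    a=np.load(f"{n}0.npz");P=cloud(n,a['d'])
    globals()[n]=(a['p'],P)
crop("top",top[0],165,285,145,230,6,"c_top_stand")
crop("top",top[0],280,420,180,280,5,"c_top_tr")
crop("side",side[0],155,300,160,275,5,"c_side_stand")
crop("side",side[0],330,440,170,240,7,"c_side_tr")
E
```

```text
(no output)
```

View pics/c_top_stand.png

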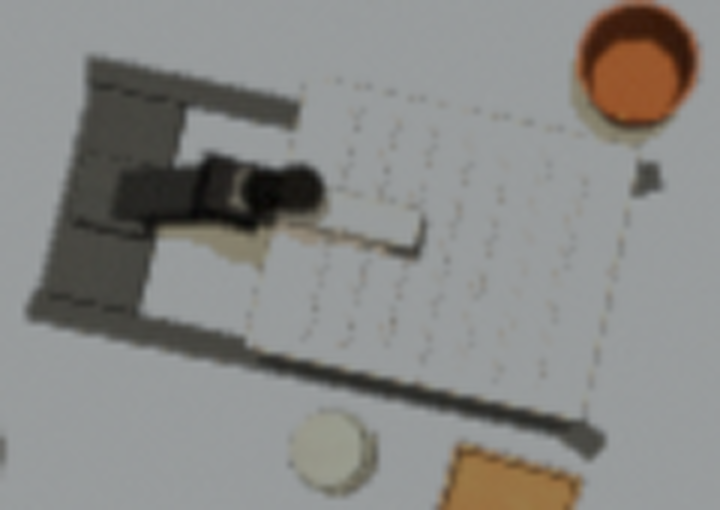

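View pics/c_top_tr.png

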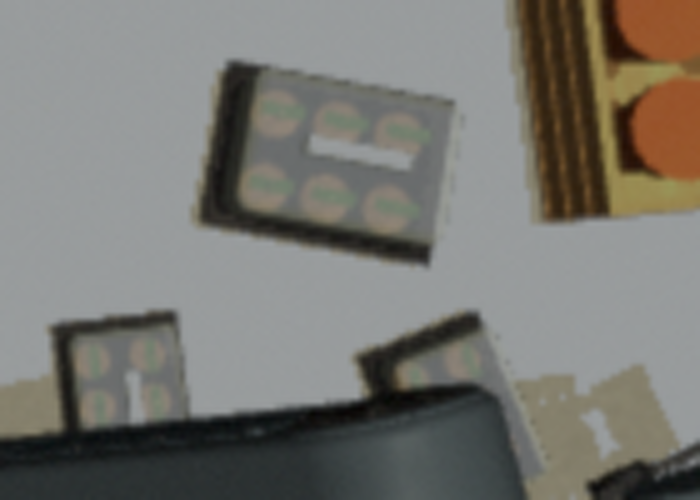

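View pics/c_side_stand.png

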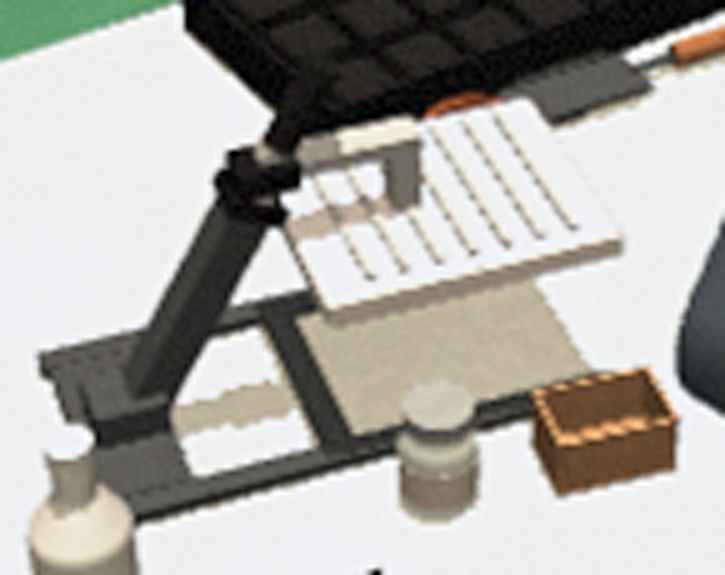

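View pics/c_side_tr.png

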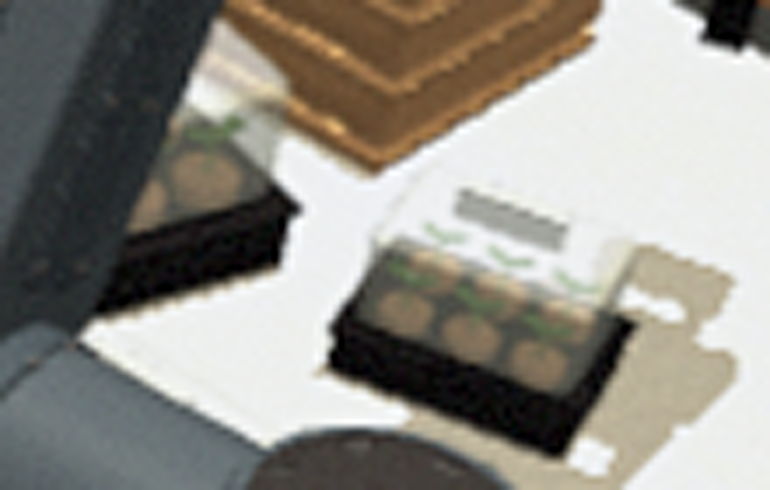

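```bash
python3 - <<'E'
from h import *
for n in("side","top"):
    a=np.load(f"{n}0.npz");globals()[n]=(a['p'],cloud(n,a['d']),a['d'])
P=top[1]
def rep(lbl,n,u,v):
    u=int(round(u));v=int(round(v));print(lbl,(u,v),globals()[n][1][v,u].round(4))
# big tray base corners top crop
for x,y in [(230,65),(455,100),(430,262),(200,222),(312,140),(412,160)]: rep("big","top",280+x/5,180+y/5)
for x,y in [(55,325),(178,315),(135,385),(475,318),(365,360)]: rep("sm","top",280+x/5,180+y/5)
for x,y in [(335,340),(560,440),(630,322)]: rep("sideR","side",330+x/7,170+y/7)
for x,y in [(300,210),(130,240)]: rep("sideL","side",330+x/7,170+y/7)
# heights within
import itertools
def region(lbl,m):
    Q=P[m]
    print(lbl,len(Q),Q.min(0).round(3),Q.max(0).round(3))
x,y,z=P[...,0],P[...,1],P[...,2]
big=(z>.035)&(x>.4)&(x<.6)&(y>-.48)&(y<-.22)
region('big',big)
m=big&(z<.06)
r=cv2.minAreaRect((P[m][:,:2]*1000).astype(np.float32));print('base',r)
m=big&(z>.145)
r=cv2.minAreaRect((P[m][:,:2]*1000).astype(np.float32));print('rib',r,P[m].mean(0))
lamp=(x>.45)&(x<.72)&(y>-.1)&(y<.25)&(z>.12)
print(np.histogram(z[lamp],bins=np.arange(.12,.45,.01)))
E
```

```text
big (326, 193) [ 0.5593 -0.281   0.0476]
big (371, 200) [ 0.5375 -0.4774 -0.0051]
big (366, 232) [ 0.404  -0.4532 -0.0025]
big (320, 224) [ 0.4335 -0.256   0.0459]
big (342, 208) [ 0.4908 -0.3232  0.1552]
big (362, 212) [ 0.4779 -0.404   0.1331]
sm (291, 245) [ 0.3482 -0.1401  0.0335]
sm (316, 243) [ 0.3568 -0.2462 -0.0031]
sm (307, 257) [ 0.3049 -0.1937  0.1251]
sm (375, 244) [ 0.3555 -0.479   0.0342]
sm (353, 252) [ 0.3225 -0.3907  0.0301]
sideR (378, 219) [ 0.328  -0.3922  0.0182]
sideR (410, 233) [ 0.2058 -0.4337  0.0171]
sideR (420, 216) [ 0.2379 -0.5209  0.0371]
sideL (373, 200) [ 0.4044 -0.4377  0.0421]
sideL (349, 204) [ 0.4348 -0.3362  0.0456]
big 1596 [ 0.403 -0.46   0.036] [ 0.564 -0.256  0.167]
base ((482.74908447265625, -356.59967041015625), (185.88327026367188, 136.02932739257812), 79.81224060058594)
rib ((482.3294372558594, -357.0498962402344), (79.07471466064453, 14.881308555603027), 80.7671890258789) [ 0.48230404 -0.35643191  0.15933585]
(array([   3,   12,  797, 1617,   87,    7,   15,   17,   23,  172,   38,
          8,    9,   10,   11,   15,   42,    4,    0,    0,    0,    0,
          0,    0,    0,    0,    0,    0,    0,    0,    0,    0]), array([0.12, 0.13, 0.14, 0.15, 0.16, 0.17, 0.18, 0.19, 0.2 , 0.21, 0.22,
       0.23, 0.24, 0.25, 0.26, 0.27, 0.28, 0.29, 0.3 , 0.31, 0.32, 0.33,
       0.34, 0.35, 0.36, 0.37, 0.38, 0.39, 0.4 , 0.41, 0.42, 0.43, 0.44]))
```

```bash
python3 - <<'E'
from h import *
for n in("side","top"):
    a=np.load(f"{n}0.npz");globals()[n]=(a['p'],cloud(n,a['d']),a['d'])
for n in("top","side"):
    P=globals()[n][1];x,y,z=P[...,0],P[...,1],P[...,2]
    R=(x>.42)&(x<.75)&(y>-.12)&(y<.33)
    m=R&(z>.135)&(z<.162)
    m=cv2.morphologyEx(m.astype(np.uint8),cv2.MORPH_OPEN,np.ones((3,3)))>0
    r=cv2.minAreaRect((P[m][:,:2]*1000).astype(np.float32));print(n,'lamp',r,np.median(z[m]))
    m=R&(z>.165)
    Q=P[m]
    for lo in np.arange(.17,.3,.01):
        q=Q[(Q[:,2]>=lo)&(Q[:,2]<lo+.01)]
        if len(q):print(n,lo.round(3),len(q),q.min(0).round(3),q.max(0).round(3))
    # bars: dark & low
    p=globals()[n][0].max(-1)
    m=R&(z>.005)&(z<.022)&(p<110)
    r=cv2.minAreaRect((P[m][:,:2]*1000).astype(np.float32));print(n,'foot',m.sum(),r,np.median(z[m]))
E
```

```text
top lamp ((580.2767333984375, 104.62773895263672), (290.51947021484375, 181.2489776611328), 78.18405151367188) 0.15178473056649422
top 0.17 7 [0.564 0.082 0.17 ] [0.617 0.227 0.179]
top 0.18 15 [0.563 0.081 0.181] [0.626 0.227 0.189]
top 0.19 17 [0.566 0.081 0.191] [0.624 0.223 0.199]
top 0.2 23 [0.565 0.083 0.2  ] [0.62  0.221 0.21 ]
top 0.21 172 [0.563 0.08  0.21 ] [0.618 0.216 0.22 ]
top 0.22 38 [0.566 0.083 0.22 ] [0.617 0.211 0.229]
top 0.23 8 [0.586 0.183 0.231] [0.604 0.188 0.24 ]
top 0.24 9 [0.581 0.165 0.242] [0.603 0.187 0.248]
top 0.25 10 [0.583 0.171 0.252] [0.605 0.178 0.26 ]
top 0.26 11 [0.581 0.137 0.262] [0.603 0.17  0.27 ]
top 0.27 15 [0.579 0.136 0.27 ] [0.601 0.165 0.28 ]
top 0.28 42 [0.575 0.136 0.28 ] [0.603 0.163 0.289]
top 0.29 4 [0.581 0.156 0.291] [0.595 0.159 0.296]
top foot 838 ((594.640625, 123.5467529296875), (412.3955993652344, 293.2645568847656), 89.98965454101562) 0.013800888929053401
side lamp ((582.0303955078125, 105.19881439208984), (289.58746337890625, 186.005859375), 78.01112365722656) 0.1519768571092287
side 0.17 61 [0.563 0.086 0.17 ] [0.625 0.23  0.18 ]
side 0.18 49 [0.564 0.086 0.18 ] [0.621 0.227 0.19 ]
side 0.19 60 [0.565 0.085 0.19 ] [0.632 0.227 0.2  ]
side 0.2 92 [0.566 0.087 0.2  ] [0.619 0.221 0.21 ]
side 0.21 201 [0.565 0.083 0.21 ] [0.62  0.216 0.22 ]
side 0.22 39 [0.581 0.116 0.22 ] [0.617 0.216 0.23 ]
side 0.23 26 [0.584 0.165 0.23 ] [0.605 0.189 0.24 ]
side 0.24 19 [0.584 0.162 0.24 ] [0.601 0.186 0.25 ]
side 0.25 28 [0.578 0.155 0.25 ] [0.602 0.181 0.259]
side 0.26 26 [0.581 0.145 0.26 ] [0.601 0.173 0.27 ]
side 0.27 26 [0.577 0.133 0.27 ] [0.607 0.167 0.28 ]
side 0.28 33 [0.577 0.138 0.28 ] [0.606 0.163 0.289]
side 0.29 2 [0.577 0.157 0.29 ] [0.595 0.158 0.292]
side foot 957 ((578.6491088867188, 152.75833129882812), (431.82330322265625, 223.8031005859375), 66.76952362060547) 0.014190125996154768
```

```bash
python3 - <<'E'
from h import *
from scipy.optimize import least_squares
for n in("side","top"):
    a=np.load(f"{n}0.npz");globals()[n]=(a['p'],cloud(n,a['d']),a['d'])
L=[]
for n in("top","side"):
    P=globals()[n][1];p=globals()[n][0].max(-1);x,y,z=P[...,0],P[...,1],P[...,2]
    m=(x>.42)&(x<.75)&(y>-.05)&(y<.22)&(z>.144)&(z<.158)&(p>120)
    m=cv2.erode(m.astype(np.uint8),np.ones((3,3)))>0
    r=cv2.minAreaRect((P[m][:,:2]*1000).astype(np.float32));print(n,'lamp eroded',r)
    g=(x>.55)&(x<.64)&(y>.12)&(y<.2)&(z>.235)&(z<.283)
    L.append(P[g])
    a=np.radians(78.1);xs=np.array([np.cos(a),np.sin(a)]);ys=np.array([-xs[1],xs[0]])
    mm=(x>.42)&(x<.75)&(y>-.05)&(y<.33)&(z>.144)&(z<.158)&(p>120)
    q=P[mm][:,:2];print(n,'xs',np.percentile(q@xs,[.5,1,50,99,99.5]),'ys',np.percentile(q@ys,[.5,1,50,99,99.5]))
for nm,G in (('top',L[0]),('side',L[1]),('both',np.vstack(L))):
    a=np.radians(78.1);ax=np.array([-.5*np.cos(a),-.5*np.sin(a),np.cos(np.pi/6)])
    def f(q):
        d=G-np.array([q[0],q[1],.256]);r=np.linalg.norm(np.cross(d,ax),axis=1);return r-.013
    s=least_squares(f,[.591,.16],loss='soft_l1',f_scale=.002);print(nm,len(G),s.x,np.abs(s.fun).mean())
E
```

```text
top lamp eroded ((573.0038452148438, 69.77994537353516), (209.89537048339844, 169.7203826904297), 77.92477416992188)
top xs [0.07820011 0.07933583 0.17739594 0.29373752 0.29483467] ys [-0.63452152 -0.63345127 -0.53842261 -0.45842465 -0.45743049]
side lamp eroded ((569.736328125, 73.49615478515625), (212.3265380859375, 173.62509155273438), 77.75001525878906)
side xs [0.07949831 0.08053868 0.17666515 0.29683852 0.29772879] ys [-0.63585969 -0.63356892 -0.52112108 -0.456579   -0.45600017]
top 60 [0.59170221 0.16183289] 0.002129043454361602
side 125 [0.59576185 0.16159921] 0.002057602361450478
both 185 [0.59488729 0.16164138] 0.0023127922527097114
```

```bash
python3 -m handwheel '[{"z":-0.03},{"z":-0.06},{"z":-0.09},{"z":-0.12},{"z":-0.15},{"z":-0.17},{"z":-0.17}]'
```

```text
$[0]: bad value
```

```bash
python3 -m handwheel '[{"x":0,"y":0,"z":-0.03,"twist":0,"claw":0},{"x":0,"y":0,"z":-0.06,"twist":0,"claw":0},{"x":0,"y":0,"z":-0.09,"twist":0,"claw":0},{"x":0,"y":0,"z":-0.12,"twist":0,"claw":0},{"x":0,"y":0,"z":-0.15,"twist":0,"claw":0},{"x":0,"y":0,"z":-0.17,"twist":0,"claw":0},{"x":0,"y":0,"z":-0.17,"twist":0,"claw":0}]'
cat > go.py <<'E'
# offset to go to a world target in tool axes; args x y z [yaw of tool x deg]
import sys;import numpy as np
from station import telemetry
from scipy.spatial.transform import Rotation as R
s=telemetry.state();q=s['tcp_rot'];r=R.from_quat([q[1],q[2],q[3],q[0]]);p=s['tcp_pos']
M=r.as_matrix();yaw=np.degrees(np.arctan2(M[1,0],M[0,0]))
print('t',s['time'].__round__(2),'tcp',p.round(4),'xyaw',yaw.round(2),'zaxis',M[:,2].round(4),'F',s['ft_force'].round(1),'w',round(s['gripper_width'],3),'q',s['joint_pos'].round(2))
if len(sys.argv)>3:
    t=np.array([float(v) for v in sys.argv[1:4]]);print('shift',(M.T@(t-p)).round(4))
if len(sys.argv)>4:
    d=yaw-float(sys.argv[4]);d=(d+180)%360-180;print('twist',np.radians(d).round(4))
E
python3 go.py .593 .161 .36 78.1
```

```text
time: 0.68
tcp_pos: [0.2565, -0.5722, 0.3664]
tcp_rot: [0.004, 0.978, 0.209, 0.0]
ft_force: [-0.5, 0.0, 1.0]
gripper_width: 0.999
t 0.68 tcp [ 0.2565 -0.5722  0.3664] xyaw 24.17 zaxis [ 0.0021 -0.008  -1.    ] F [-0.5  0.   1. ] w 0.999 q [-1.33  0.39  1.19  0.    1.56 -0.18]
shift [ 0.6072 -0.5311  0.0012]
twist -0.9412
```

```bash
python3 -m handwheel '[{"x":0.02,"y":-0.018,"z":0,"twist":-0.05,"claw":0},{"x":0.045,"y":-0.04,"z":0,"twist":-0.13,"claw":0},{"x":0.072,"y":-0.063,"z":0,"twist":-0.21,"claw":0},{"x":0.1,"y":-0.087,"z":0,"twist":-0.29,"claw":0},{"x":0.128,"y":-0.112,"z":0,"twist":-0.37,"claw":0},{"x":0.156,"y":-0.136,"z":0,"twist":-0.45,"claw":0},{"x":0.184,"y":-0.161,"z":0,"twist":-0.53,"claw":0},{"x":0.212,"y":-0.186,"z":0,"twist":-0.61,"claw":0},{"x":0.24,"y":-0.21,"z":0,"twist":-0.69,"claw":0},{"x":0.268,"y":-0.234,"z":0,"twist":-0.77,"claw":0},{"x":0.29,"y":-0.254,"z":0,"twist":-0.86,"claw":0},{"x":0.31,"y":-0.271,"z":0,"twist":-0.94,"claw":0}]'
python3 go.py .593 .161 .36 78.1
```

```text
time: 1.68
tcp_pos: [0.428, -0.1952, 0.3623]
tcp_rot: [0.002, 0.775, 0.632, -0.002]
ft_force: [0.5, -0.5, 0.5]
gripper_width: 0.998
t 1.68 tcp [ 0.428  -0.1952  0.3623] xyaw 78.35 zaxis [-1.0e-04 -5.9e-03 -1.0e+00] F [ 0.5 -0.5  0.5] w 0.998 q [-0.66  0.14  1.55 -0.    1.45 -0.46]
shift [3.822e-01 8.970e-02 2.000e-04]
twist 0.0043
```

```bash
python3 -m handwheel '[{"x":0.02,"y":0.005,"z":0,"twist":0,"claw":0},{"x":0.055,"y":0.013,"z":0,"twist":0,"claw":0},{"x":0.092,"y":0.022,"z":0,"twist":0,"claw":0},{"x":0.13,"y":0.03,"z":0,"twist":0,"claw":0},{"x":0.168,"y":0.04,"z":0,"twist":0,"claw":0},{"x":0.206,"y":0.048,"z":0,"twist":0,"claw":0},{"x":0.244,"y":0.057,"z":0,"twist":0,"claw":0},{"x":0.282,"y":0.066,"z":0,"twist":0,"claw":0},{"x":0.32,"y":0.075,"z":0,"twist":0,"claw":0},{"x":0.35,"y":0.082,"z":0,"twist":0,"claw":0},{"x":0.37,"y":0.088,"z":0,"twist":0,"claw":0},{"x":0.379,"y":0.09,"z":0,"twist":0,"claw":0}]'
python3 - <<'E'
from h import *
for n in("side","top"):
    p,d=cams.capture(n);np.savez(f"{n}1.npz",p=p,d=d)
    cv2.imwrite(f"pics/{n}1.png",cv2.resize(p[:,:,::-1],(800,600)))
E
python3 go.py .592 .1575 .243 78.1
```

```text
time: 2.68
tcp_pos: [0.5928, 0.1607, 0.3579]
tcp_rot: [0.001, 0.774, 0.633, -0.003]
ft_force: [0.5, 0.1, -0.2]
gripper_width: 1.001
t 2.78 tcp [0.5922 0.1588 0.3584] xyaw 78.47 zaxis [-0.0031 -0.0064 -1.    ] F [-0.9 -0.6 -0.4] w 0.997 q [ 0.08  0.38  1.22 -0.01  1.54  0.28]
shift [-0.0005  0.0002  0.1154]
twist 0.0065
```

View pics/side1.png

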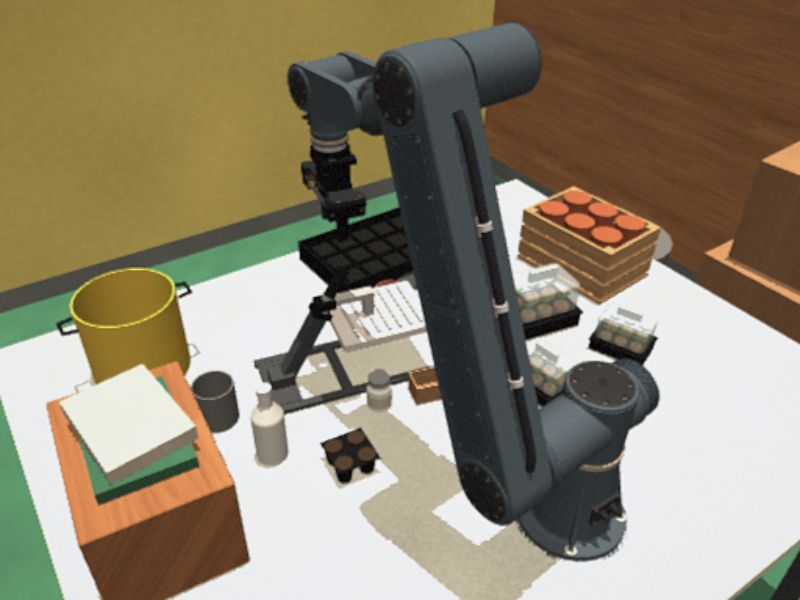

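View pics/top1.png

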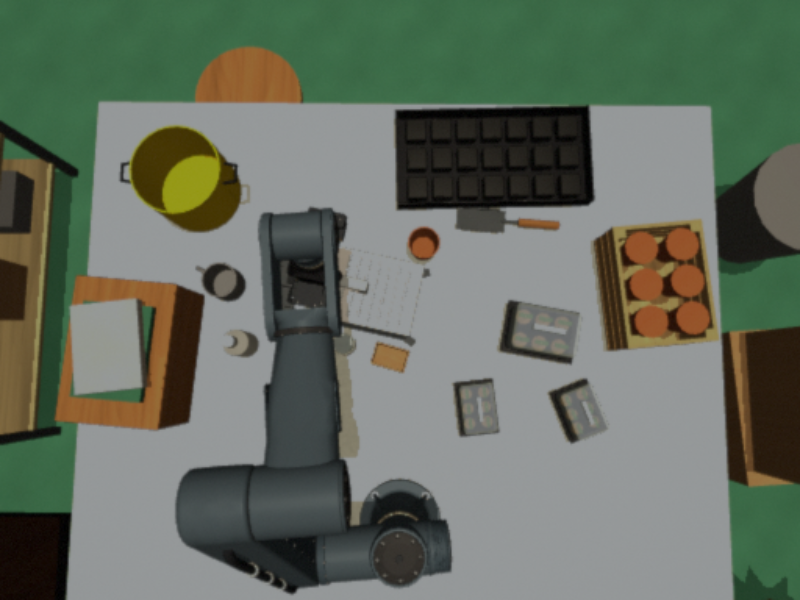

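```bash
python3 - <<'E'
from h import *
a=np.load("side1.npz");crop("side",a['p'],175,265,60,215,4,"c_grip1")
P=cloud("side",a['d']);v,u=np.mgrid[60:160,175:262]
for z0 in np.arange(.34,.6,.02):
    Q=P[60:160,175:262].reshape(-1,3);q=Q[(Q[:,2]>z0)&(Q[:,2]<z0+.02)&(abs(Q[:,0]-.59)<.15)&(abs(Q[:,1]-.16)<.15)]
    if len(q):
        a_=np.radians(78.4);xs=np.array([np.cos(a_),np.sin(a_)]);ys=np.array([-xs[1],xs[0]]);c=q[:,:2]-[.592,.159]
        print(z0.round(2),len(q),'x',(c@xs).min().round(3),(c@xs).max().round(3),'y',(c@ys).min().round(3),(c@ys).max().round(3))
E
```

```text
0.38 27 x -0.006 0.014 y -0.053 0.057
0.4 41 x -0.008 0.014 y -0.052 0.058
0.42 37 x -0.007 0.013 y -0.052 0.059
0.44 25 x -0.008 0.027 y -0.064 0.085
0.46 223 x -0.035 0.041 y -0.086 0.094
0.48 237 x -0.034 0.041 y -0.098 0.104
0.5 346 x -0.035 0.04 y -0.091 0.101
0.52 117 x -0.02 0.029 y -0.008 0.055
0.54 190 x -0.033 0.041 y -0.006 0.054
0.56 221 x -0.034 0.041 y -0.025 0.053
0.58 142 x -0.03 0.039 y -0.005 0.039
```

View pics/c_grip1.png

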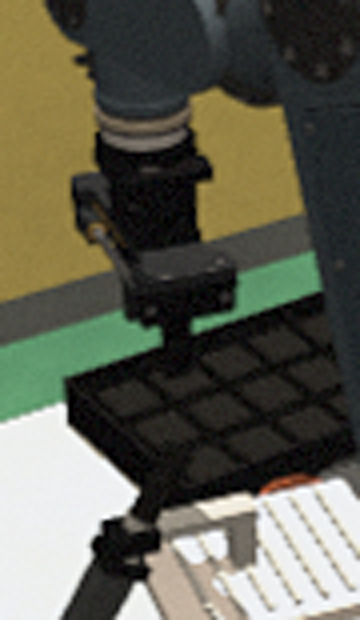

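```bash
python3 - <<'E'
from h import *
for n in("side","top"):
  a=np.load(n+"1.npz")
  P=cloud(n,a['d']).reshape(-1,3)
  a_=np.radians(78.4);xs=np.array([np.cos(a_),np.sin(a_)]);ys=np.array([-xs[1],xs[0]]);c=(P[:,:2]-[.592,.159])
  X=c@xs;Y=c@ys;Z=P[:,2]-.358
  for z0 in np.arange(.06,.26,.006):
    m=(Z>z0)&(Z<z0+.006)&(abs(X)<.12)&(abs(Y)<.12)
    if m.sum():print(n,z0.round(3),m.sum(),'x',X[m].min().round(3),X[m].max().round(3),'y',Y[m].min().round(3),Y[m].max().round(3))
E
```

```text
side 0.06 13 x -0.007 0.013 y 0.051 0.058
side 0.066 10 x -0.007 0.013 y 0.052 0.059
side 0.072 12 x -0.006 0.012 y 0.052 0.058
side 0.078 11 x -0.006 0.012 y -0.052 0.062
side 0.084 8 x -0.005 0.011 y -0.053 0.063
side 0.09 4 x 0.008 0.014 y -0.05 -0.045
side 0.096 10 x -0.008 0.027 y -0.064 0.085
side 0.102 53 x -0.035 0.039 y -0.086 0.089
side 0.108 54 x -0.034 0.041 y -0.081 0.089
side 0.114 91 x -0.031 0.041 y -0.082 0.094
side 0.12 74 x -0.034 0.041 y -0.085 0.094
side 0.126 59 x -0.033 0.04 y -0.085 0.096
side 0.132 55 x -0.034 0.04 y -0.088 0.099
side 0.138 187 x -0.035 0.04 y -0.098 0.104
side 0.144 144 x -0.032 0.04 y -0.089 0.101
side 0.15 47 x -0.022 0.03 y -0.013 0.054
side 0.156 42 x -0.019 0.029 y -0.011 0.053
side 0.162 37 x -0.018 0.029 y -0.008 0.053
side 0.168 40 x -0.019 0.029 y -0.004 0.055
side 0.174 33 x -0.02 0.025 y 0.02 0.053
side 0.18 27 x -0.019 0.025 y 0.031 0.052
side 0.186 35 x -0.027 0.039 y 0.007 0.054
side 0.192 59 x -0.033 0.041 y -0.005 0.053
side 0.198 117 x -0.033 0.041 y -0.006 0.053
side 0.204 67 x -0.034 0.041 y -0.021 0.041
side 0.21 75 x -0.
[... 709 characters left out ...]

top 0.156 6 x -0.02 0.018 y 0.05 0.053
top 0.162 4 x -0.015 0.015 y 0.052 0.052
top 0.168 2 x -0.019 -0.004 y 0.052 0.052
top 0.174 5 x -0.008 0.022 y 0.052 0.053
top 0.18 3 x -0.012 0.018 y 0.036 0.052
top 0.186 12 x -0.015 0.014 y 0.036 0.052
top 0.192 24 x -0.027 0.036 y 0.026 0.052
top 0.198 119 x -0.031 0.039 y 0.026 0.052
top 0.204 34 x -0.03 0.037 y 0.024 0.051
top 0.21 17 x -0.025 0.023 y 0.022 0.037
top 0.222 2 x -0.016 0.009 y 0.032 0.037
top 0.228 5 x -0.024 -0.006 y 0.025 0.035
top 0.234 9 x -0.026 0.015 y 0.022 0.038
top 0.24 4 x -0.002 0.018 y 0.033 0.037
top 0.246 21 x -0.027 0.014 y 0.019 0.037
top 0.252 8 x -0.028 0.019 y 0.017 0.035
top 0.258 7 x -0.026 0.001 y 0.019 0.035
```

```bash
python3 - <<'E'
from h import *
for n in("side","top"):
  a=np.load(n+"0.npz")
  P=cloud(n,a['d']).reshape(-1,3)
  a_=np.radians(24.2);xs=np.array([np.cos(a_),np.sin(a_)]);ys=np.array([-xs[1],xs[0]]);c=(P[:,:2]-[.2557,-.5694])
  X=c@xs;Y=c@ys;Z=P[:,2]-.191
  for z0 in np.arange(.06,.22,.01):
    m=(Z>z0)&(Z<z0+.01)&(abs(X)<.12)&(abs(Y)<.12)
    if m.sum():print(n,z0.round(3),m.sum(),'x',X[m].min().round(3),X[m].max().round(3),'y',Y[m].min().round(3),Y[m].max().round(3))
a=np.load("side0.npz");crop("side",a['p'],415,490,60,185,4,"c_grip0")
E
```

```text
side 0.06 13 x -0.011 0.011 y 0.052 0.059
side 0.07 17 x -0.012 0.01 y 0.053 0.064
side 0.08 8 x -0.01 0.01 y 0.058 0.067
side 0.09 1 x -0.011 -0.011 y 0.079 0.079
side 0.1 54 x -0.038 0.036 y -0.06 0.093
side 0.11 99 x -0.039 0.036 y -0.093 0.093
side 0.12 76 x -0.039 0.037 y -0.088 0.098
side 0.13 69 x -0.038 0.036 y -0.081 0.101
side 0.14 199 x -0.038 0.037 y -0.092 0.102
side 0.15 51 x -0.026 0.022 y -0.017 0.055
side 0.16 32 x -0.024 0.021 y 0.014 0.056
side 0.17 44 x -0.023 0.022 y 0.032 0.058
side 0.18 41 x -0.023 0.021 y 0.005 0.056
side 0.19 85 x -0.038 0.036 y -0.009 0.055
side 0.2 119 x -0.038 0.036 y -0.016 0.059
side 0.21 72 x -0.036 0.036 y -0.01 0.04
top 0.1 10 x 0.028 0.035 y -0.081 0.088
top 0.11 80 x 0.021 0.036 y -0.086 0.089
top 0.12 73 x 0.018 0.036 y -0.091 0.094
top 0.13 36 x 0.006 0.035 y -0.092 0.096
top 0.14 94 x 0.01 0.036 y -0.093 0.097
top 0.15 1 x 0.036 0.036 y 0.085 0.085
top 0.18 1 x 0.033 0.033 y 0.009 0.009
top 0.19 3 x 0.035 0.036 y -0.002 0.02
top 0.2 3 x -0.035 0.035 y -0.005 0.018
top 0.21 2 x -0.032 -0.028 y 0.024 0.025
```

View pics/c_grip0.png

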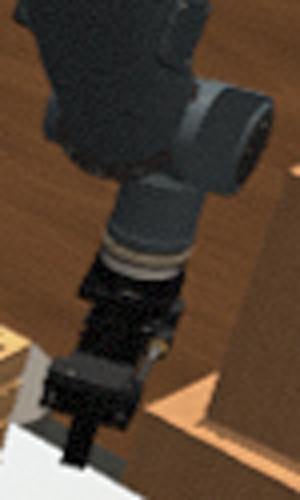

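```bash
python3 -m handwheel '[{"x":0,"y":0,"z":0.02,"twist":0.006,"claw":0},{"x":0,"y":0,"z":0.045,"twist":0.006,"claw":0},{"x":0,"y":0,"z":0.07,"twist":0.006,"claw":0},{"x":0,"y":0,"z":0.09,"twist":0.006,"claw":0},{"x":-0.001,"y":0,"z":0.105,"twist":0.006,"claw":0},{"x":-0.001,"y":0,"z":0.115,"twist":0.006,"claw":0},{"x":-0.001,"y":0,"z":0.115,"twist":0.006,"claw":0}]'
python3 - <<'E'
from h import *
for n in("side","top"):
    p,d=cams.capture(n);np.savez(f"{n}2.npz",p=p,d=d)
    if n=="side":crop(n,p,155,300,100,250,5,"side2c")
    else: crop(n,p,150,290,130,240,5,"top2c")
E
python3 go.py .592 .1575 .243 78.1
```

```text
time: 3.37
tcp_pos: [0.5894, 0.1553, 0.2408]
tcp_rot: [0.0, 0.777, 0.629, -0.006]
ft_force: [0.1, -0.2, -0.6]
gripper_width: 1.005
t 3.47 tcp [0.5917 0.1561 0.2437] xyaw 78.06 zaxis [-0.0031 -0.0066 -1.    ] F [0.6 0.2 0.5] w 1.0 q [ 0.08  0.46  1.4  -0.01  1.28  0.29]
shift [0.0014 0.     0.0007]
twist -0.0007
```

View pics/side2c.png

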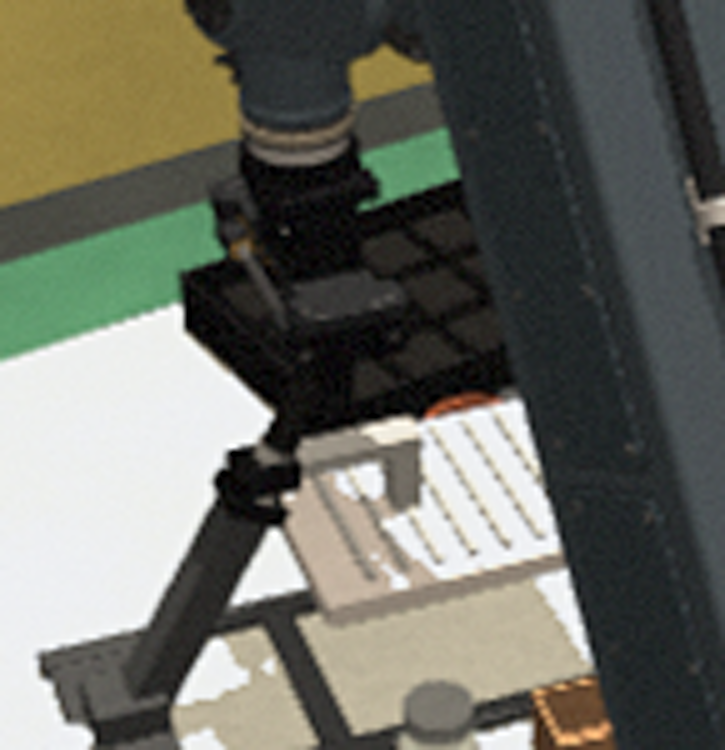

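```bash
python3 -m handwheel '[{"x":0,"y":0,"z":0,"twist":0,"claw":100},{"x":0,"y":0,"z":0,"twist":0,"claw":160},{"x":0,"y":0,"z":0,"twist":0,"claw":200},{"x":0,"y":0,"z":0,"twist":0,"claw":230},{"x":0,"y":0,"z":0,"twist":0,"claw":255},{"x":0,"y":0,"z":0,"twist":0,"claw":255},{"x":0,"y":0,"z":0,"twist":0,"claw":255},{"x":0,"y":0,"z":0,"twist":0,"claw":255}]' 45; python3 go.py
```

```text
time: 4.13
tcp_pos: [0.5917, 0.1562, 0.2437]
tcp_rot: [0.002, 0.777, 0.63, -0.003]
ft_force: [0.7, -0.5, -0.3]
gripper_width: 0.477
t 4.13 tcp [0.5917 0.1562 0.2437] xyaw 78.07 zaxis [-0.0031 -0.0066 -1.    ] F [ 0.7 -0.5 -0.3] w 0.477 q [ 0.08  0.46  1.4  -0.01  1.28  0.29]
```

Width is still falling (0.477), so I'll let it finish closing.

```bash
python3 -m handwheel '[{"x":0,"y":0,"z":0,"twist":0,"claw":255},{"x":0,"y":0,"z":0,"twist":0,"claw":255},{"x":0,"y":0,"z":0,"twist":0,"claw":255},{"x":0,"y":0,"z":0,"twist":0,"claw":255},{"x":0,"y":0,"z":0,"twist":0,"claw":255}]' 45; python3 go.py
```

```text
time: 4.55
tcp_pos: [0.5944, 0.1558, 0.2437]
tcp_rot: [0.004, 0.777, 0.63, -0.001]
ft_force: [5.2, -0.6, -3.7]
gripper_width: 0.274
t 4.55 tcp [0.5944 0.1558 0.2437] xyaw 78.06 zaxis [ 0.0024 -0.0071 -1.    ] F [ 5.2 -0.6 -3.7] w 0.274 q [ 0.08  0.46  1.4  -0.01  1.28  0.29]
```

```bash
python3 -m handwheel '[{"x":-0.002,"y":0,"z":-0.0035,"twist":0,"claw":255},{"x":-0.005,"y":0,"z":-0.0087,"twist":0,"claw":255},{"x":-0.0075,"y":0,"z":-0.013,"twist":0,"claw":255},{"x":-0.01,"y":0,"z":-0.0173,"twist":0,"claw":255},{"x":-0.0125,"y":0,"z":-0.0217,"twist":0,"claw":255},{"x":-0.015,"y":0,"z":-0.026,"twist":0,"claw":255},{"x":-0.0175,"y":0,"z":-0.0303,"twist":0,"claw":255},{"x":-0.02,"y":0,"z":-0.0346,"twist":0,"claw":255},{"x":-0.02,"y":0,"z":-0.0346,"twist":0,"claw":255}]'; python3 go.py
cat > lamp.py <<'E'
from h import *
import sys
for n in("side","top"):
    p,d=cams.capture(n);np.savez(f"{n}{sys.argv[1]}.npz",p=p,d=d)
    P=cloud(n,d);x,y,z=P[...,0],P[...,1],P[...,2]
    m=(x>.48)&(x<.66)&(y>-.04)&(y<.07)&(z>.12)&(z<.23)
    zz=z[m]
    if len(zz):
        h,e=np.histogram(zz,bins=np.arange(.12,.23,.004));k=h.argmax();print(n,'lamp top z',np.median(zz[abs(zz-e[k]-.002)<.004]).round(4),len(zz))
E
python3 lamp.py 3
```

```text
time: 5.3
tcp_pos: [0.5905, 0.1374, 0.2764]
tcp_rot: [0.002, 0.777, 0.63, -0.001]
ft_force: [4.2, 2.2, -10.5]
gripper_width: 0.271
t 5.3 tcp [0.5905 0.1374 0.2764] xyaw 78.04 zaxis [ 0.0015 -0.0046 -1.    ] F [  4.2   2.2 -10.5] w 0.271 q [ 0.05  0.42  1.38 -0.    1.34  0.26]
side lamp top z 0.1853 585
top lamp top z 0.1854 1336
```

```bash
python3 -m handwheel '[{"x":-0.001,"y":0,"z":-0.0017,"twist":0,"claw":255},{"x":-0.002,"y":0,"z":-0.0035,"twist":0,"claw":255},{"x":-0.003,"y":0,"z":-0.0052,"twist":0,"claw":255},{"x":-0.004,"y":0,"z":-0.0069,"twist":0,"claw":255},{"x":-0.005,"y":0,"z":-0.0087,"twist":0,"claw":255},{"x":-0.006,"y":0,"z":-0.0104,"twist":0,"claw":255},{"x":-0.0065,"y":0,"z":-0.0113,"twist":0,"claw":255},{"x":-0.0065,"y":0,"z":-0.0113,"twist":0,"claw":255}]'; python3 go.py; python3 lamp.py 4
```

```text
time: 6.07
tcp_pos: [0.5893, 0.1317, 0.2865]
tcp_rot: [0.002, 0.777, 0.63, -0.001]
ft_force: [3.2, 1.5, -5.2]
gripper_width: 0.276
t 6.07 tcp [0.5893 0.1317 0.2865] xyaw 78.06 zaxis [ 0.001  -0.0038 -1.    ] F [ 3.2  1.5 -5.2] w 0.276 q [ 0.04  0.41  1.37 -0.    1.37  0.25]
side lamp top z 0.1945 586
top lamp top z 0.1944 1334
```

```bash
python3 -m handwheel '[{"x":-0.0008,"y":0,"z":-0.0013,"twist":0,"claw":255},{"x":-0.0013,"y":0,"z":-0.0023,"twist":0,"claw":255},{"x":-0.0018,"y":0,"z":-0.0031,"twist":0,"claw":255},{"x":-0.0022,"y":0,"z":-0.0038,"twist":0,"claw":255},{"x":-0.0025,"y":0,"z":-0.0043,"twist":0,"claw":255},{"x":-0.0025,"y":0,"z":-0.0043,"twist":0,"claw":255}]'; python3 go.py; python3 lamp.py 5
```

```text
time: 6.67
tcp_pos: [0.5888, 0.1292, 0.2909]
tcp_rot: [0.002, 0.777, 0.63, -0.001]
ft_force: [4.4, 2.4, -10.2]
gripper_width: 0.274
t 6.67 tcp [0.5888 0.1292 0.2909] xyaw 78.05 zaxis [ 0.0012 -0.0037 -1.    ] F [  4.4   2.4 -10.2] w 0.274 q [ 0.03  0.4   1.36 -0.    1.37  0.24]
side lamp top z 0.1986 578
top lamp top z 0.1984 1350
```

```bash
python3 -m handwheel '[{"x":-0.0005,"y":0,"z":-0.0009,"twist":0,"claw":255},{"x":-0.001,"y":0,"z":-0.0017,"twist":0,"claw":255},{"x":-0.0014,"y":0,"z":-0.0024,"twist":0,"claw":255},{"x":-0.0014,"y":0,"z":-0.0024,"twist":0,"claw":255}]'; python3 go.py; python3 lamp.py 6
```

```text
time: 7.1
tcp_pos: [0.5886, 0.1283, 0.2925]
tcp_rot: [0.001, 0.777, 0.63, -0.0]
ft_force: [4.7, 4.2, -10.4]
gripper_width: 0.273
t 7.1 tcp [0.5886 0.1283 0.2925] xyaw 78.06 zaxis [ 0.001  -0.0026 -1.    ] F [  4.7   4.2 -10.4] w 0.273 q [ 0.03  0.4   1.36 -0.    1.38  0.24]
side lamp top z 0.2013 577
top lamp top z 0.2015 1348
```

```bash
python3 -m handwheel '[{"x":-0.0003,"y":0,"z":-0.0005,"twist":0,"claw":255},{"x":-0.0006,"y":0,"z":-0.001,"twist":0,"claw":255},{"x":-0.0006,"y":0,"z":-0.001,"twist":0,"claw":255},{"x":-0.0006,"y":0,"z":-0.001,"twist":0,"claw":255}]'; python3 go.py; python3 lamp.py 7
```

```text
time: 7.53
tcp_pos: [0.5885, 0.1282, 0.2928]
tcp_rot: [0.001, 0.777, 0.63, -0.0]
ft_force: [5.0, 2.7, -10.0]
gripper_width: 0.272
t 7.53 tcp [0.5885 0.1282 0.2928] xyaw 78.06 zaxis [ 9.0e-04 -1.5e-03 -1.0e+00] F [  5.    2.7 -10. ] w 0.272 q [ 0.03  0.4   1.36 -0.    1.38  0.24]
side lamp top z 0.2014 578
top lamp top z 0.2015 1345
```

```bash
python3 -m handwheel '[{"x":-0.0008,"y":0,"z":-0.0014,"twist":0,"claw":255},{"x":-0.0014,"y":0,"z":-0.0024,"twist":0,"claw":255}]'; python3 go.py; python3 lamp.py 8
```

```text
time: 7.8
tcp_pos: [0.5884, 0.128, 0.2934]
tcp_rot: [-0.0, 0.777, 0.63, 0.001]
ft_force: [7.8, 5.7, -18.4]
gripper_width: 0.275
t 7.8 tcp [0.5884 0.128  0.2934] xyaw 78.06 zaxis [ 4.0e-04  1.2e-03 -1.0e+00] F [  7.8   5.7 -18.4] w 0.275 q [0.03 0.4  1.36 0.   1.38 0.24]
side lamp top z 0.2019 583
top lamp top z 0.2019 1343
```

```bash
python3 -m handwheel '[{"x":0.0005,"y":0,"z":0.001,"twist":0,"claw":255},{"x":0.001,"y":0,"z":0.0018,"twist":0,"claw":255},{"x":0.0012,"y":0,"z":0.002,"twist":0,"claw":255},{"x":0.0012,"y":0,"z":0.002,"twist":0,"claw":255},{"x":0.0012,"y":0,"z":0.002,"twist":0,"claw":180},{"x":0.0012,"y":0,"z":0.002,"twist":0,"claw":120},{"x":0.0012,"y":0,"z":0.002,"twist":0,"claw":60},{"x":0.0012,"y":0,"z":0.002,"twist":0,"claw":0},{"x":0.0012,"y":0,"z":0.002,"twist":0,"claw":0},{"x":0.0012,"y":0,"z":0.002,"twist":0,"claw":0},{"x":0.0012,"y":0,"z":0.002,"twist":0,"claw":0},{"x":0.0012,"y":0,"z":0.002,"twist":0,"claw":0}]'; python3 go.py; python3 lamp.py 9
```

```text
time: 8.9
tcp_pos: [0.5886, 0.1293, 0.2912]
tcp_rot: [-0.0, 0.777, 0.63, 0.0]
ft_force: [0.4, 0.3, 0.5]
gripper_width: 0.74
t 8.9 tcp [0.5886 0.1293 0.2912] xyaw 78.06 zaxis [ 0.      0.0012 -1.    ] F [0.4 0.3 0.5] w 0.74 q [0.03 0.4  1.36 0.   1.38 0.24]
side lamp top z 0.2016 576
top lamp top z 0.2015 1348
```

```bash
python3 -m handwheel '[{"x":0,"y":0,"z":0,"twist":0,"claw":0},{"x":0,"y":0,"z":0,"twist":0,"claw":0},{"x":0,"y":0,"z":-0.02,"twist":0,"claw":0},{"x":0,"y":0,"z":-0.045,"twist":0,"claw":0},{"x":0,"y":0,"z":-0.07,"twist":0,"claw":0},{"x":0,"y":0,"z":-0.08,"twist":0,"claw":0},{"x":0,"y":0,"z":-0.08,"twist":0,"claw":0}]'; python3 lamp.py 10; python3 go.py .4825 -.3568 .30 80.3
```

```text
time: 9.58
tcp_pos: [0.5902, 0.1292, 0.3744]
tcp_rot: [0.002, 0.777, 0.63, 0.003]
ft_force: [0.1, 0.3, -0.7]
gripper_width: 1.001
side lamp top z 0.2015 661
top lamp top z 0.2014 1348
t 9.68 tcp [0.5882 0.1291 0.3705] xyaw 78.06 zaxis [-8.0e-04  1.1e-03 -1.0e+00] F [ 0.  -0.8 -0.2] w 1.001 q [0.03 0.35 1.23 0.   1.56 0.24]
shift [-0.4973 -0.0028  0.07  ]
twist -0.0391
```

```bash
python3 -m handwheel '[{"x":-0.02,"y":0,"z":0,"twist":0,"claw":0},{"x":-0.058,"y":0,"z":0,"twist":0,"claw":0},{"x":-0.098,"y":0,"z":0,"twist":0,"claw":0},{"x":-0.138,"y":0,"z":0,"twist":0,"claw":0},{"x":-0.178,"y":0,"z":0,"twist":0,"claw":0},{"x":-0.218,"y":0,"z":0.01,"twist":0,"claw":0},{"x":-0.258,"y":0,"z":0.02,"twist":-0.01,"claw":0},{"x":-0.298,"y":0,"z":0.03,"twist":-0.02,"claw":0},{"x":-0.338,"y":0,"z":0.04,"twist":-0.03,"claw":0},{"x":-0.378,"y":-0.001,"z":0.05,"twist":-0.039,"claw":0},{"x":-0.416,"y":-0.002,"z":0.06,"twist":-0.039,"claw":0},{"x":-0.452,"y":-0.003,"z":0.07,"twist":-0.039,"claw":0}]'; python3 -m handwheel '[{"x":-0.03,"y":0,"z":0,"twist":0,"claw":0},{"x":-0.045,"y":0,"z":0,"twist":0,"claw":0},{"x":-0.045,"y":0,"z":0,"twist":0,"claw":0}]';python3 go.py .4825 -.3568 .24 80.3
python3 - <<'E'
from h import *
for n in("side","top"):
    p,d=cams.capture(n);np.savez(f"{n}11.npz",p=p,d=d)
    cv2.imwrite(f"pics/{n}11.png",cv2.resize(p[:,:,::-1],(800,600)))
E
```

```text
time: 10.68
tcp_pos: [0.4897, -0.3136, 0.2972]
tcp_rot: [-0.003, 0.765, 0.644, -0.0]
ft_force: [0.7, 0.0, -0.5]
gripper_width: 0.999
time: 10.93
tcp_pos: [0.4806, -0.3605, 0.2945]
tcp_rot: [-0.004, 0.766, 0.643, -0.001]
ft_force: [-0.2, -0.2, 0.2]
gripper_width: 1.001
t 10.93 tcp [ 0.4806 -0.3605  0.2945] xyaw 80.01 zaxis [-0.0066  0.006  -1.    ] F [-0.2 -0.2  0.2] w 1.001 q [-0.83  0.4   1.36 -0.    1.39 -0.65]
shift [0.0037 0.0016 0.0546]
twist -0.0051
```

View pics/side11.png

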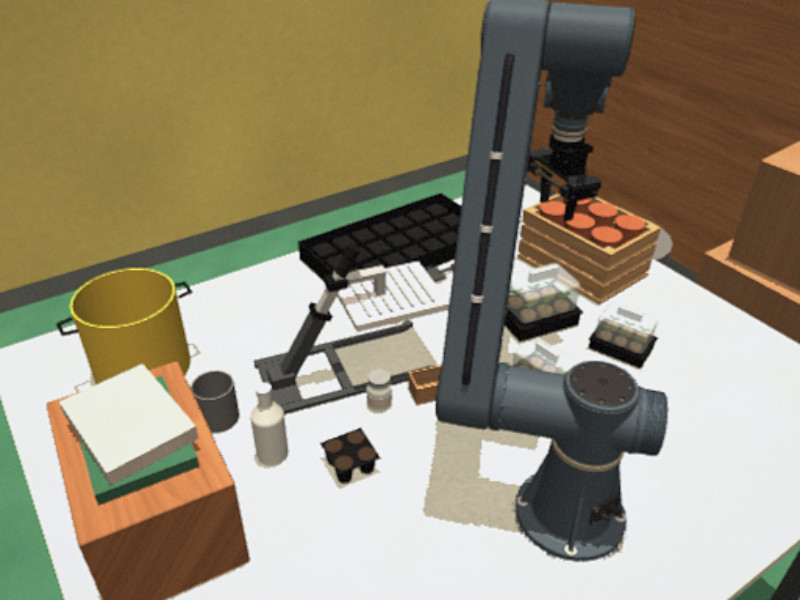

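View pics/top11.png

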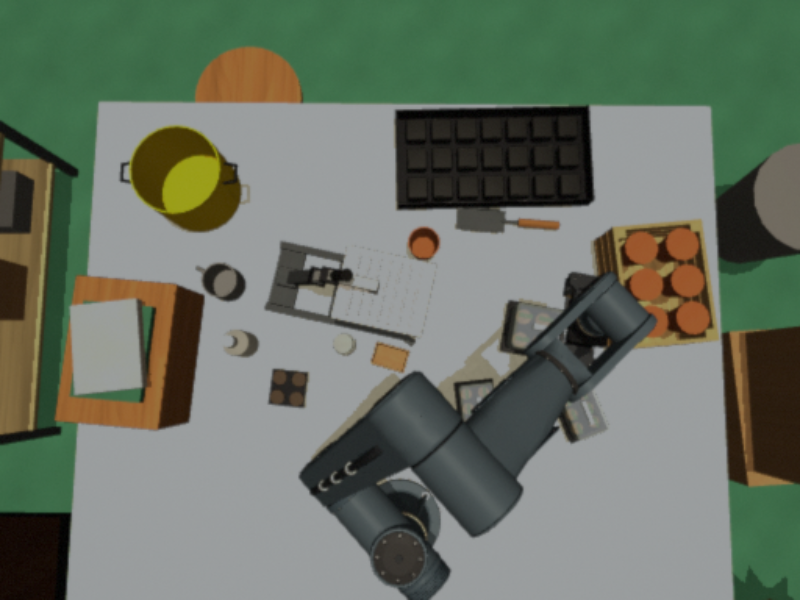

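```bash
python3 - <<'E'
from h import *
a=np.load("side11.npz");crop("side",a['p'],150,300,150,270,5,"c_side11");crop("side",a['p'],310,420,80,220,5,"c_sg11")
a=np.load("top11.npz");crop("top",a['p'],165,300,145,230,5.5,"c_top11")
P=cloud("top",a['d']).reshape(-1,3)
a_=np.radians(78.1);xs=np.array([np.cos(a_),np.sin(a_)]);ys=np.array([-xs[1],xs[0]])
Q=P[(P[:,2]>.192)&(P[:,2]<.208)&(P[:,0]>.42)&(P[:,1]<.17)&(P[:,1]>-.1)]
print('lamp xs',np.percentile(Q[:,:2]@xs,[1,2,98,99]),'ys',np.percentile(Q[:,:2]@ys,[1,2,98,99]))
r=cv2.minAreaRect((Q[:,:2]*1000).astype(np.float32));print(r)
E
```

```text
lamp xs [0.05074492 0.05272315 0.26260958 0.26540893] ys [-0.63362356 -0.631852   -0.45888377 -0.45744364]
((566.9266357421875, 42.560340881347656), (219.7376708984375, 180.39341735839844), 78.05555725097656)
```

View pics/c_side11.png

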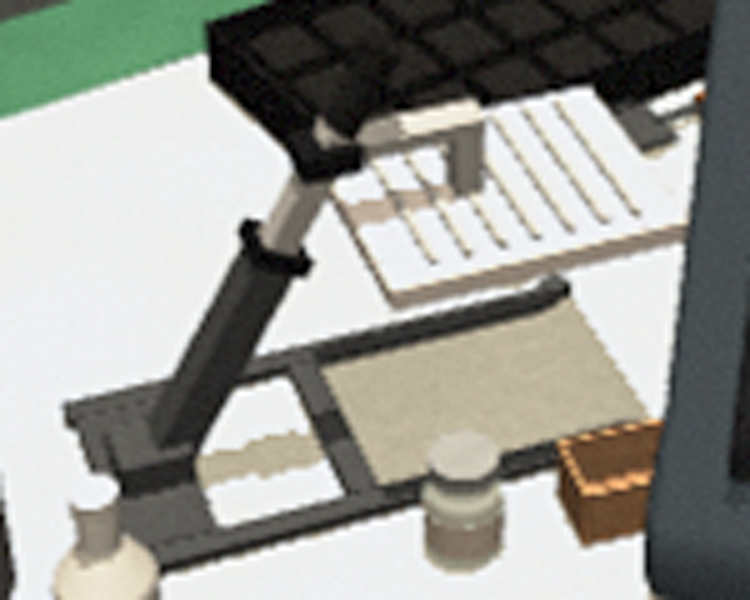

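View pics/c_top11.png

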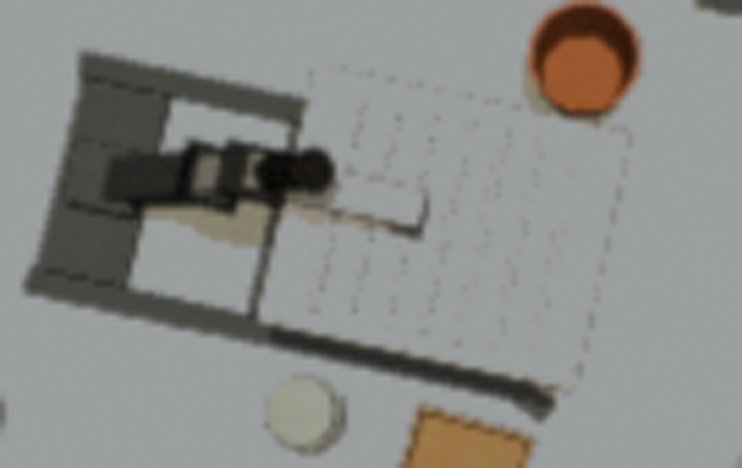

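View pics/c_sg11.png

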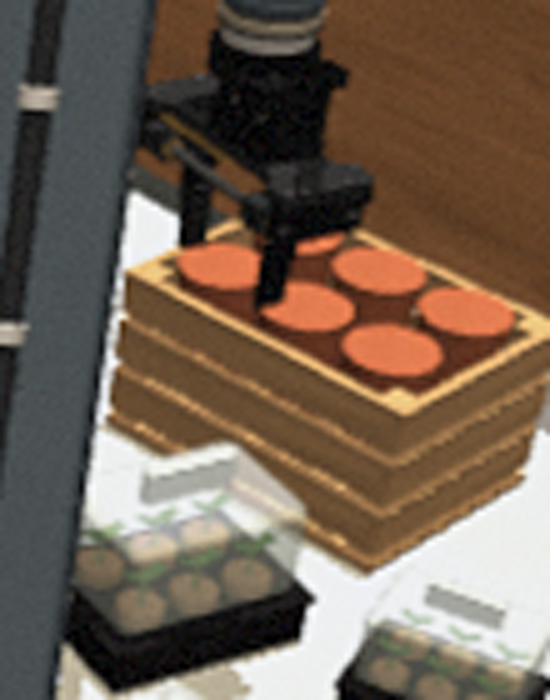

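```bash
python3 -m handwheel '[{"x":0.004,"y":0.001,"z":0.02,"twist":-0.005,"claw":0},{"x":0.004,"y":0.001,"z":0.05,"twist":-0.005,"claw":0},{"x":0.004,"y":0.001,"z":0.08,"twist":-0.005,"claw":0},{"x":0.004,"y":0.001,"z":0.1,"twist":-0.005,"claw":60},{"x":0.004,"y":0.001,"z":0.11,"twist":-0.005,"claw":100},{"x":0.004,"y":0.001,"z":0.11,"twist":-0.005,"claw":100}]'; python3 go.py .4825 -.3568 .128 80.3
python3 - <<'E'
from h import *
for n in("side","top"):
    p,d=cams.capture(n);np.savez(f"{n}12.npz",p=p,d=d)
    if n=="side":crop(n,p,310,420,80,220,5,"c_sg12")
    else: crop(n,p,300,440,150,250,5,"c_tg12")
E
```

```text
time: 11.53
tcp_pos: [0.4823, -0.3489, 0.1838]
tcp_rot: [-0.007, 0.762, 0.647, 0.0]
ft_force: [0.2, -0.5, 0.3]
gripper_width: 0.848
t 11.53 tcp [ 0.4823 -0.3489  0.1838] xyaw 80.63 zaxis [-0.0087  0.0114 -0.9999] F [ 0.2 -0.5  0.3] w 0.848 q [-0.81  0.5   1.51  0.    1.15 -0.65]
shift [-0.0083  0.002   0.0557]
twist 0.0058
```

View pics/c_sg12.png

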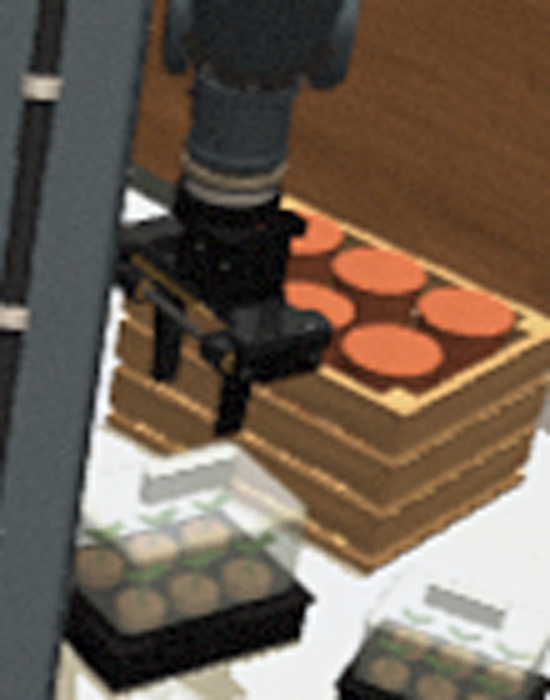

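```bash
python3 -m handwheel '[{"x":-0.008,"y":0.002,"z":0.012,"twist":0.006,"claw":100},{"x":-0.008,"y":0.002,"z":0.026,"twist":0.006,"claw":100},{"x":-0.008,"y":0.002,"z":0.04,"twist":0.006,"claw":100},{"x":-0.008,"y":0.002,"z":0.05,"twist":0.006,"claw":100},{"x":-0.008,"y":0.002,"z":0.055,"twist":0.006,"claw":100},{"x":-0.008,"y":0.002,"z":0.055,"twist":0.006,"claw":100},{"x":-0.008,"y":0.002,"z":0.055,"twist":0.006,"claw":100}]'; python3 go.py .4825 -.3568 .128 80.3
python3 - <<'E'
from h import *
for n in("side","top"):
    p,d=cams.capture(n);np.savez(f"{n}12.npz",p=p,d=d)
    if n=="side":crop(n,p,310,420,80,220,5,"c_sg13")
E
```

```text
time: 12.22
tcp_pos: [0.4847, -0.3598, 0.1322]
tcp_rot: [-0.003, 0.765, 0.644, 0.0]
ft_force: [-0.1, 0.5, 0.4]
gripper_width: 0.61
t 12.22 tcp [ 0.4847 -0.3598  0.1322] xyaw 80.24 zaxis [-0.0035  0.0057 -1.    ] F [-0.1  0.5  0.4] w 0.61 q [-0.82  0.57  1.54  0.    1.04 -0.65]
shift [ 0.0026 -0.0026  0.0042]
twist -0.0011
```

View pics/c_sg13.png

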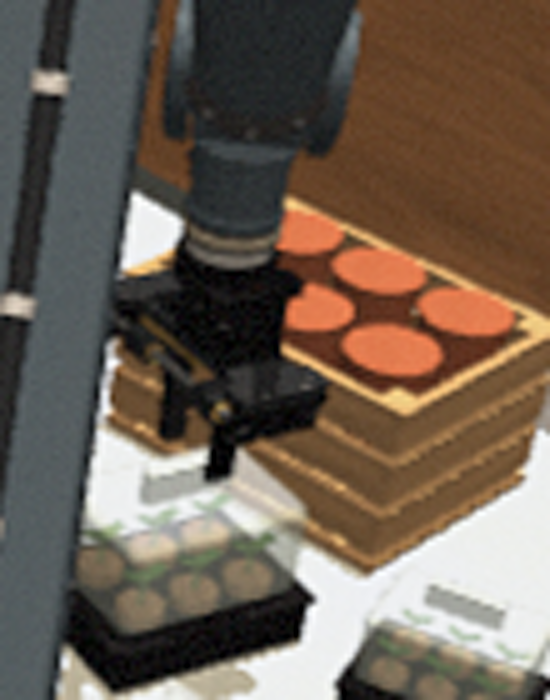

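```bash
python3 - <<'E'
from h import *
for q in [(.458,-.364,.132),(.4825,-.3568,.16),(.489,-.317,.16),(.476,-.396,.16),(.489,-.317,.13),(.476,-.396,.13)]:
    p=pix("side",[q])[0];print(q,((p-[310,80])*5).round())
a=np.load("side12.npz");P=cloud("side",a['d'])
for u,v in [(340,174),(345,174),(350,173),(353,176)]:print(u,v,P[v,u].round(3))
E
python3 go.py .4825 -.3568 .128 80.3
```

```text
(0.458, -0.364, 0.132) [216. 504.]
(0.4825, -0.3568, 0.16) [192. 462.]
(0.489, -0.317, 0.16) [147. 474.]
(0.476, -0.396, 0.16) [235. 451.]
(0.489, -0.317, 0.13) [143. 506.]
(0.476, -0.396, 0.13) [229. 482.]
340 174 [ 0.494 -0.324  0.158]
345 174 [ 0.484 -0.341  0.158]
350 173 [ 0.481 -0.365  0.155]
353 176 [ 0.449 -0.349  0.165]
t 12.32 tcp [ 0.4849 -0.36    0.1327] xyaw 80.24 zaxis [-0.0028  0.0049 -1.    ] F [ 0.2 -0.6 -0.1] w 0.607 q [-0.82  0.57  1.54  0.    1.04 -0.65]
shift [ 0.0027 -0.0029  0.0047]
twist -0.001
```

```bash
python3 -m handwheel '[{"x":0.003,"y":-0.0025,"z":-0.003,"twist":0,"claw":100},{"x":0.003,"y":-0.0025,"z":-0.003,"twist":0,"claw":150},{"x":0.003,"y":-0.0025,"z":-0.003,"twist":0,"claw":200},{"x":0.003,"y":-0.0025,"z":-0.003,"twist":0,"claw":255},{"x":0.003,"y":-0.0025,"z":-0.003,"twist":0,"claw":255},{"x":0.003,"y":-0.0025,"z":-0.003,"twist":0,"claw":255},{"x":0.003,"y":-0.0025,"z":-0.003,"twist":0,"claw":255},{"x":0.003,"y":-0.0025,"z":-0.003,"twist":0,"claw":255},{"x":0.003,"y":-0.0025,"z":-0.003,"twist":0,"claw":255},{"x":0.003,"y":-0.0025,"z":-0.003,"twist":0,"claw":255}]' 30; python3 go.py .4825 -.3568 .132 80.3
```

```text
time: 13.15
tcp_pos: [0.483, -0.3567, 0.1357]
tcp_rot: [-0.003, 0.765, 0.644, 0.001]
ft_force: [-1.3, -0.8, -0.1]
gripper_width: 0.04
t 13.15 tcp [ 0.483  -0.3567  0.1357] xyaw 80.24 zaxis [-0.0029  0.0049 -1.    ] F [-1.3 -0.8 -0.1] w 0.04 q [-0.82  0.56  1.55  0.    1.04 -0.65]
shift [-0.0002 -0.0004  0.0037]
twist -0.001
```

```bash
python3 -m handwheel '[{"x":0,"y":0,"z":0,"twist":0,"claw":255},{"x":0,"y":0,"z":0,"twist":0,"claw":255}]' 30; python3 - <<'E'
from h import *
for n in("side","top"):
    p,d=cams.capture(n);np.savez(f"{n}14.npz",p=p,d=d)
    if n=="side":crop(n,p,310,400,130,220,8,"c_sg14")
    else:crop(n,p,310,400,160,250,8,"c_tg14")
E
python3 go.py
```

```text
time: 13.32
tcp_pos: [0.483, -0.3567, 0.1356]
tcp_rot: [-0.003, 0.765, 0.644, 0.0]
ft_force: [-1.0, 0.7, 0.5]
gripper_width: 0.009
t 13.42 tcp [ 0.483  -0.3567  0.1356] xyaw 80.24 zaxis [-0.0029  0.005  -1.    ] F [ 0.4 -0.1 -0. ] w 0.004 q [-0.82  0.56  1.55  0.    1.04 -0.65]
```

View pics/c_sg14.png

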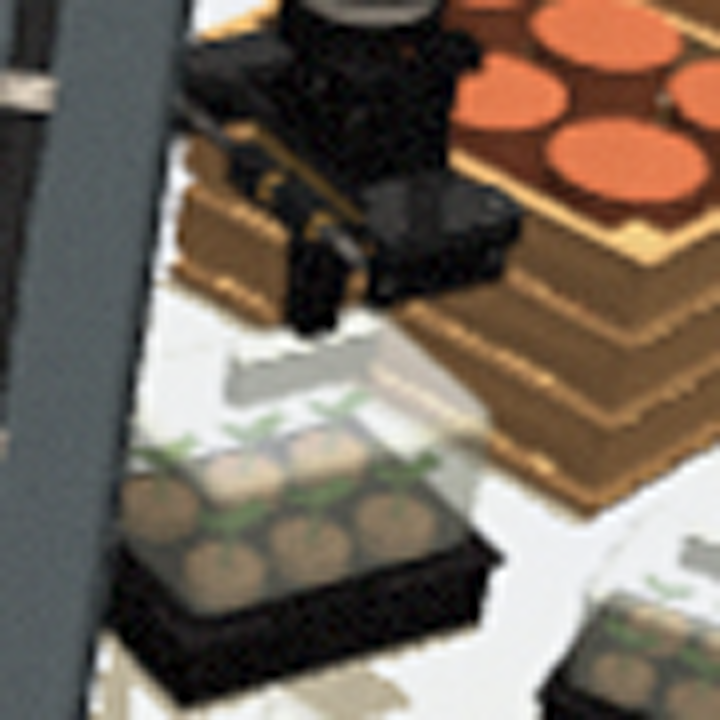

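```bash
python3 - <<'E'
from h import *
a=np.load("side14.npz");P=cloud("side",a['d'])
# dark finger pixels: crop x 285-345,y 240-335 -> /8
for v in range(130+26,130+46,1):
    print(v,[tuple(P[v,u].round(3)) for u in (310+36,310+38,310+40,310+42)],a['p'][v,348].tolist())
E
python3 -c "
import cv2;import numpy as np" 
```

```text
156 [(np.float64(0.469), np.float64(-0.315), np.float64(0.256)), (np.float64(0.461), np.float64(-0.317), np.float64(0.259)), (np.float64(0.458), np.float64(-0.324), np.float64(0.258)), (np.float64(0.457), np.float64(-0.334), np.float64(0.256))] [32, 29, 31]
157 [(np.float64(0.474), np.float64(-0.322), np.float64(0.247)), (np.float64(0.462), np.float64(-0.319), np.float64(0.254)), (np.float64(0.454), np.float64(-0.32), np.float64(0.258)), (np.float64(0.454), np.float64(-0.331), np.float64(0.254))] [40, 33, 21]
158 [(np.float64(0.465), np.float64(-0.313), np.float64(0.25)), (np.float64(0.46), np.float64(-0.318), np.float64(0.251)), (np.float64(0.45), np.float64(-0.318), np.float64(0.256)), (np.float64(0.454), np.float64(-0.332), np.float64(0.249))] [76, 55, 26]
159 [(np.float64(0.469), np.float64(-0.318), np.float64(0.242)), (np.float64(0.457), np.float64(-0.315), np.float64(0.249)), (np.float64(0.454), np.float64(-0.322), np.float64(0.248)), (np.float64(0.439), np.float64(-0.317), np.float64(0.258))] [82, 61, 32]
160 [(np.float64(0.498), np.float64(-0.351), np.float64(0.21)), (np.floa
[... 3334 characters left out ...]
.483), np.float64(-0.356), np.float64(0.158)), (np.float64(0.482), np.float64(-0.366), np.float64(0.154)), (np.float64(0.476), np.float64(-0.37), np.float64(0.156))] [226, 227, 212]
174 [(np.float64(0.479), np.float64(-0.341), np.float64(0.16)), (np.float64(0.479), np.float64(-0.352), np.float64(0.157)), (np.float64(0.476), np.float64(-0.36), np.float64(0.155)), (np.float64(0.48), np.float64(-0.376), np.float64(0.147))] [170, 172, 162]
175 [(np.float64(0.491), np.float64(-0.355), np.float64(0.144)), (np.float64(0.482), np.float64(-0.356), np.float64(0.148)), (np.float64(0.478), np.float64(-0.363), np.float64(0.148)), (np.float64(0.475), np.float64(-0.371), np.float64(0.147))] [168, 168, 162]
```

View pics/c_tg14.png

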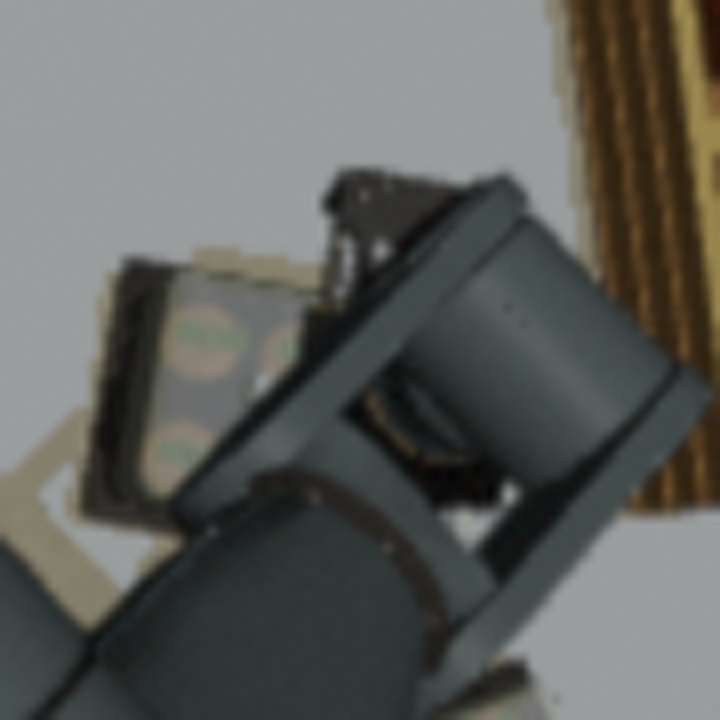

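```bash
python3 -m handwheel '[{"x":0,"y":0,"z":-0.005,"twist":0,"claw":120},{"x":0,"y":0,"z":-0.005,"twist":0,"claw":120},{"x":0,"y":0,"z":-0.005,"twist":0,"claw":120},{"x":0,"y":0,"z":-0.005,"twist":0,"claw":120},{"x":0,"y":0,"z":-0.005,"twist":0,"claw":120},{"x":0,"y":0,"z":0.003,"twist":0,"claw":120},{"x":0,"y":0,"z":0.012,"twist":0,"claw":120},{"x":0,"y":0,"z":0.02,"twist":0,"claw":120},{"x":0,"y":0,"z":0.026,"twist":0,"claw":120},{"x":0,"y":0,"z":0.028,"twist":0,"claw":120},{"x":0,"y":0,"z":0.028,"twist":0,"claw":120}]' 30; python3 go.py .4825 -.3568 .104; python3 - <<'E'
from h import *
for n in("side",):
    p,d=cams.capture(n);np.savez(f"{n}15.npz",p=p,d=d)
    crop(n,p,310,400,130,220,8,"c_sg15")
E
python3 go.py .4825 -.3568 .104
```

```text
time: 14.33
tcp_pos: [0.4823, -0.356, 0.1064]
tcp_rot: [-0.004, 0.765, 0.644, 0.0]
ft_force: [-0.6, 0.0, 0.3]
gripper_width: 0.526
t 14.33 tcp [ 0.4823 -0.356   0.1064] xyaw 80.24 zaxis [-0.0045  0.0067 -1.    ] F [-0.6  0.   0.3] w 0.526 q [-0.82  0.6   1.57  0.    0.98 -0.65]
shift [-0.0008  0.0003  0.0024]
t 14.38 tcp [ 0.4827 -0.3563  0.107 ] xyaw 80.24 zaxis [-0.0037  0.0058 -1.    ] F [0.3 0.5 1.4] w 0.528 q [-0.82  0.6   1.57  0.    0.98 -0.65]
shift [-0.0005 -0.0001  0.003 ]
```

View pics/c_sg15.png

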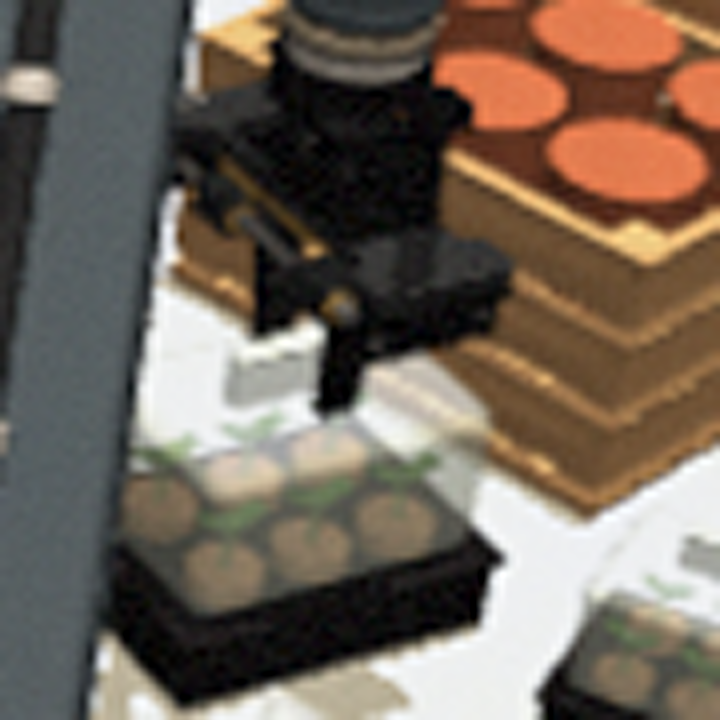

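```bash
python3 -m handwheel '[{"x":0,"y":0,"z":0.001,"twist":0,"claw":180},{"x":0,"y":0,"z":0.001,"twist":0,"claw":220},{"x":0,"y":0,"z":0.001,"twist":0,"claw":255},{"x":0,"y":0,"z":0.001,"twist":0,"claw":255},{"x":0,"y":0,"z":0.001,"twist":0,"claw":255},{"x":0,"y":0,"z":0.001,"twist":0,"claw":255},{"x":0,"y":0,"z":0.001,"twist":0,"claw":255},{"x":0,"y":0,"z":0.001,"twist":0,"claw":255},{"x":0,"y":0,"z":0.001,"twist":0,"claw":255}]' 30; python3 go.py
```

```text
time: 15.13
tcp_pos: [0.4823, -0.3558, 0.1057]
tcp_rot: [-0.004, 0.765, 0.644, 0.0]
ft_force: [0.1, 1.5, -1.3]
gripper_width: 0.156
t 15.13 tcp [ 0.4823 -0.3558  0.1057] xyaw 80.25 zaxis [-0.0046  0.0067 -1.    ] F [ 0.1  1.5 -1.3] w 0.156 q [-0.82  0.6   1.57  0.    0.97 -0.65]
```

```bash
python3 - <<'E'
from h import *
a=np.load("top11.npz");P=cloud("top",a['d']).reshape(-1,3)
a_=np.radians(78.06);xs=np.array([np.cos(a_),np.sin(a_)]);ys=np.array([-xs[1],xs[0]])
H=np.array([.572,.0696]);c=P[:,:2]-H;X=c@xs;Y=c@ys;Z=P[:,2]
for nm,u,v in [('pot',423,243),('tagbox',390,357),('jar',344,344)]:
    u0,v0=int(u*.64),int(v*.64);q=cloud("top",a['d'])[v0,u0];d=np.hypot(P[:,0]-q[0],P[:,1]-q[1])
    m=(d<.075)&(Z>.03)&(Z<.11);print(nm,q.round(3),'X',X[m].min().round(3),X[m].max().round(3),'Y',Y[m].min().round(3),Y[m].max().round(3),Z[m].max().round(3))
m=(Z>.008)&(Z<.02)&(abs(X)<.25)&(abs(Y)<.12)
print(Y[m].min(),Y[m].max())
b=np.load("side11.npz");S=cloud("side",b['d']);
for u,v in [(215,225),(226,247),(222,240)]:
    for du in (-2,-1,0,1,2):
        q=S[v,u+du];print(u+du,v,q.round(3),'X',((q[:2]-H)@xs).round(3),'Y',((q[:2]-H)@ys).round(3),b['p'][v,u+du])
E
```

```text
pot [ 0.724 -0.054  0.001] X -0.135 -0.053 Y -0.2 -0.119 0.091
tagbox [0.416 0.031 0.005] X -0.118 -0.026 Y 0.115 0.177 0.057
jar [0.444 0.145 0.079] X -0.028 0.075 Y 0.111 0.167 0.095
-0.11676666482526916 0.11885821056741933
213 225 [0.649 0.154 0.015] X 0.098 Y -0.058 [91 90 84]
214 225 [0.644 0.152 0.018] X 0.096 Y -0.053 [96 91 84]
215 225 [0.659 0.14  0.001] X 0.087 Y -0.071 [159 151 131]
216 225 [ 0.661  0.135 -0.003] X 0.082 Y -0.074 [196 185 160]
217 225 [0.65  0.136 0.005] X 0.081 Y -0.063 [193 182 159]
224 247 [0.525 0.179 0.013] X 0.098 Y 0.069 [74 72 69]
225 247 [0.521 0.177 0.015] X 0.095 Y 0.072 [71 69 68]
226 247 [0.521 0.173 0.013] X 0.091 Y 0.071 [65 63 58]
227 247 [0.518 0.171 0.014] X 0.088 Y 0.073 [51 54 50]
228 247 [0.516 0.168 0.015] X 0.085 Y 0.076 [48 46 44]
220 240 [0.562 0.174 0.015] X 0.1 Y 0.031 [94 90 87]
221 240 [0.56  0.171 0.016] X 0.097 Y 0.033 [89 88 84]
222 240 [0.557 0.169 0.017] X 0.094 Y 0.035 [144 138 122]
223 240 [ 0.573  0.156 -0.002] X 0.084 Y 0.017 [187 179 154]
224 240 [ 0.569  0.154 -0.   ] X 0.082 Y 0.02 [194 184 158]
```

```bash
python3 -m handwheel '[{"x":0,"y":0,"z":-0.004,"twist":0,"claw":255},{"x":0,"y":0,"z":-0.012,"twist":0,"claw":255},{"x":0,"y":0,"z":-0.02,"twist":0,"claw":255},{"x":0,"y":0,"z":-0.028,"twist":0,"claw":255},{"x":0,"y":0,"z":-0.03,"twist":0,"claw":255},{"x":0,"y":0,"z":-0.03,"twist":0,"claw":255},{"x":0,"y":0,"z":-0.03,"twist":0,"claw":255}]'; python3 go.py .5337 -.1114 .136 78.06; python3 - <<'E'
from h import *
for n in("side",):
    p,d=cams.capture(n);crop(n,p,310,400,130,220,8,"c_sg16")
E
```

```text
time: 15.72
tcp_pos: [0.4824, -0.3561, 0.1361]
tcp_rot: [-0.004, 0.765, 0.644, 0.0]
ft_force: [0.1, 0.2, -3.3]
gripper_width: 0.159
t 15.72 tcp [ 0.4824 -0.3561  0.1361] xyaw 80.26 zaxis [-0.0043  0.0062 -1.    ] F [ 0.1  0.2 -3.3] w 0.159 q [-0.82  0.56  1.55  0.    1.04 -0.65]
shift [0.2499 0.0091 0.0014]
twist 0.0383
```

View pics/c_sg16.png

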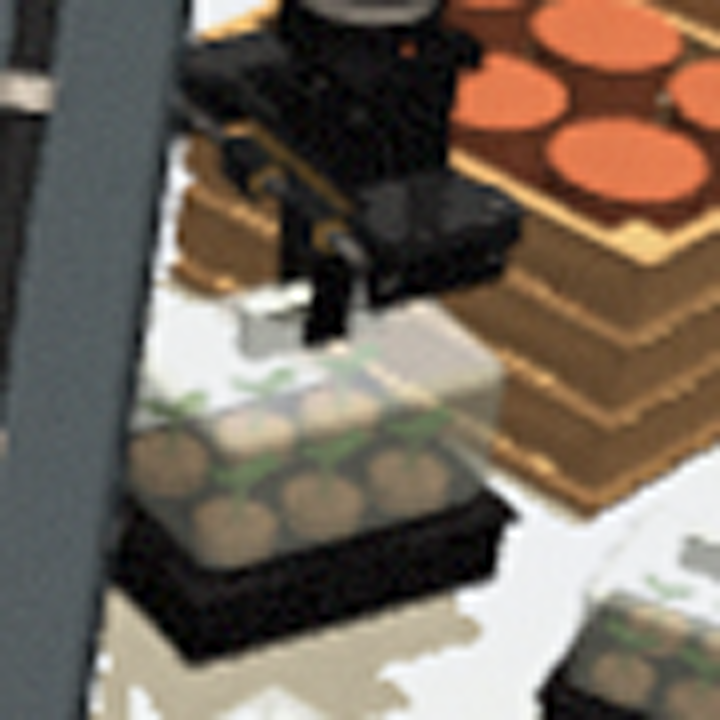

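```bash
python3 -m handwheel '[{"x":0.008,"y":0,"z":0,"twist":0,"claw":255},{"x":0.025,"y":0.001,"z":0,"twist":0,"claw":255},{"x":0.046,"y":0.002,"z":0,"twist":0.01,"claw":255},{"x":0.068,"y":0.003,"z":0,"twist":0.02,"claw":255},{"x":0.09,"y":0.004,"z":0,"twist":0.03,"claw":255},{"x":0.112,"y":0.005,"z":0,"twist":0.038,"claw":255},{"x":0.134,"y":0.006,"z":0,"twist":0.038,"claw":255},{"x":0.156,"y":0.007,"z":0,"twist":0.038,"claw":255},{"x":0.174,"y":0.007,"z":0,"twist":0.038,"claw":255},{"x":0.186,"y":0.007,"z":0,"twist":0.038,"claw":255},{"x":0.19,"y":0.007,"z":0,"twist":0.038,"claw":255},{"x":0.19,"y":0.007,"z":0,"twist":0.038,"claw":255}]'; python3 go.py .5337 -.1114 .136 78.06; python3 - <<'E'
from h import *
a_=np.radians(78.06);xs=np.array([np.cos(a_),np.sin(a_)]);ys=np.array([-xs[1],xs[0]]);H=np.array([.572,.0696])
for n in("side","top"):
    p,d=cams.capture(n);np.savez(f"{n}17.npz",p=p,d=d)
    cv2.imwrite(f"pics/{n}17.png",cv2.resize(p[:,:,::-1],(800,600)))
    P=cloud(n,d).reshape(-1,3);X=(P[:,:2]-H)@xs;Y=(P[:,:2]-H)@ys;Z=P[:,2]
    m=(X<-.12)&(X>-.36)&(abs(Y)<.12)&(Z>.02)&(Z<.085)
    r=cv2.minAreaRect((np.c_[X,Y][m]*1000).astype(np.float32));print(n,m.sum(),r,X[m].min(),X[m].max(),Y[m].min(),Y[m].max())
E
```

```text
time: 16.77
tcp_pos: [0.5211, -0.1682, 0.1367]
tcp_rot: [-0.005, 0.776, 0.631, 0.0]
ft_force: [0.2, -0.4, -3.5]
gripper_width: 0.157
t 16.77 tcp [ 0.5211 -0.1682  0.1367] xyaw 78.2 zaxis [-0.0055  0.0073 -1.    ] F [ 0.2 -0.4 -3.5] w 0.157 q [-0.52  0.5   1.68  0.    0.97 -0.32]
shift [0.0581 0.0007 0.001 ]
twist 0.0025
side 168 ((-240.30599975585938, 15.75015640258789), (53.49180221557617, 218.15829467773438), 61.51588821411133) -0.33969927926809906 -0.14987581645318737 -0.05977962872737045 0.07424090141326804
top 110 ((-158.7885284423828, 20.412498474121094), (169.5255889892578, 40.450077056884766), 79.45641326904297) -0.17248186671453028 -0.12339479323680172 -0.06325732996836726 0.10004328574664668
```

View pics/side17.png

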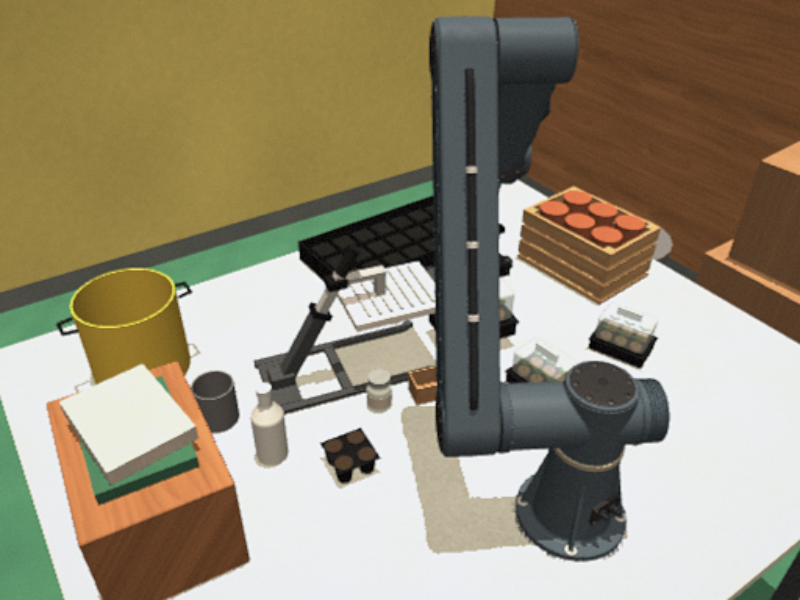

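View pics/top17.png

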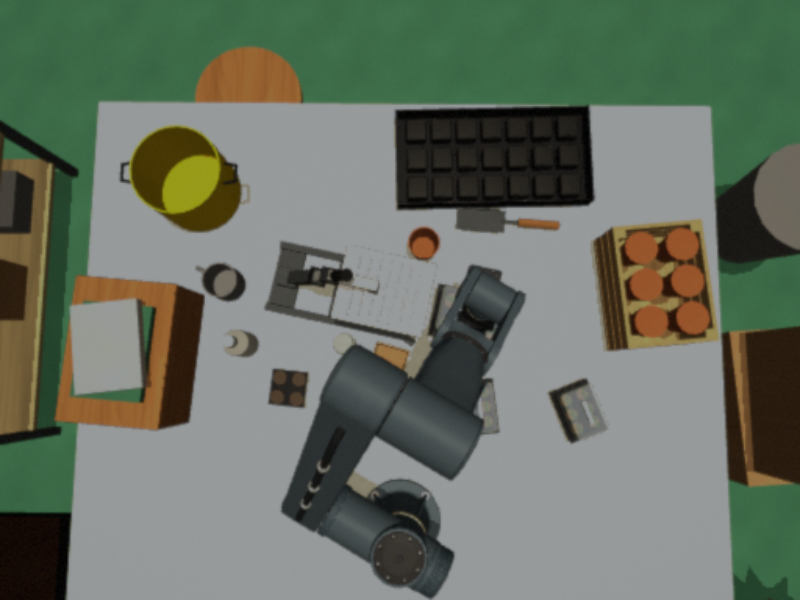

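```bash
python3 -m handwheel '[{"x":0.006,"y":0,"z":0.001,"twist":0.002,"claw":255},{"x":0.018,"y":0,"z":0.003,"twist":0.002,"claw":255},{"x":0.03,"y":0.001,"z":0.005,"twist":0.002,"claw":255},{"x":0.042,"y":0.001,"z":0.006,"twist":0.002,"claw":255},{"x":0.052,"y":0.001,"z":0.008,"twist":0.002,"claw":255},{"x":0.056,"y":0.001,"z":0.01,"twist":0.002,"claw":255},{"x":0.056,"y":0.001,"z":0.01,"twist":0.002,"claw":255},{"x":0.056,"y":0.001,"z":0.01,"twist":0.002,"claw":255}]'; python3 go.py .5337 -.1114 .106 78.06; python3 - <<'E'
from h import *
for n in("side","top"):
    p,d=cams.capture(n);np.savez(f"{n}18.npz",p=p,d=d)
    if n=="side":crop(n,p,195,345,130,260,5,"c_s18")
    else:crop(n,p,165,330,145,240,4.5,"c_t18")
E
```

```text
time: 17.53
tcp_pos: [0.5339, -0.1152, 0.1269]
tcp_rot: [-0.004, 0.777, 0.63, -0.0]
ft_force: [-0.4, 0.2, -3.1]
gripper_width: 0.158
t 17.53 tcp [ 0.5339 -0.1152  0.1269] xyaw 78.05 zaxis [-0.005   0.0058 -1.    ] F [-0.4  0.2 -3.1] w 0.158 q [-0.42  0.51  1.69  0.    0.95 -0.21]
shift [ 0.0035 -0.0009  0.0209]
twist -0.0001
```

View pics/c_s18.png

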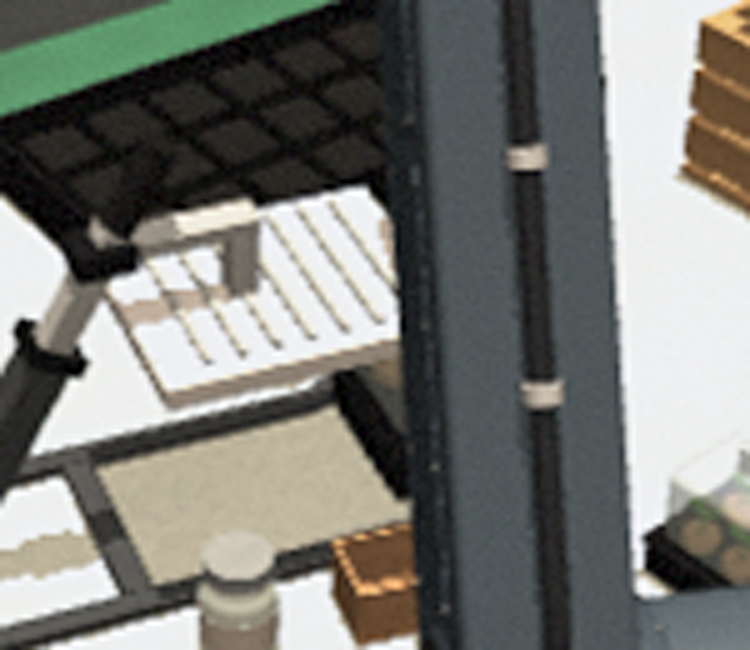

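View pics/c_t18.png

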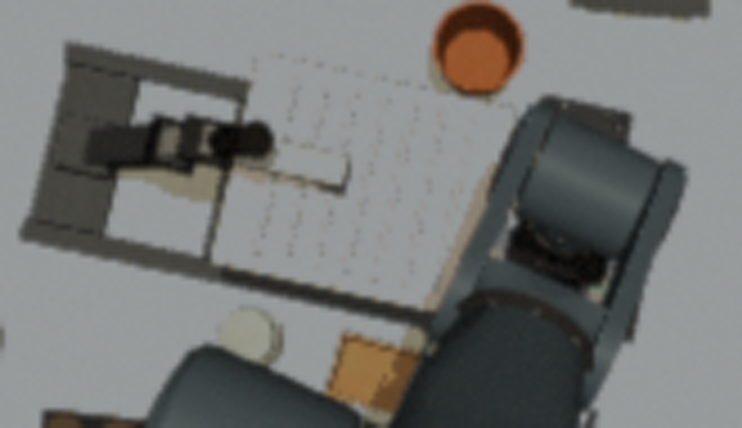

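```bash
python3 -m handwheel '[{"x":0.002,"y":-0.001,"z":0.005,"twist":0,"claw":255},{"x":0.003,"y":-0.001,"z":0.01,"twist":0,"claw":255},{"x":0.003,"y":-0.001,"z":0.015,"twist":0,"claw":255},{"x":0.003,"y":-0.001,"z":0.018,"twist":0,"claw":255},{"x":0.003,"y":-0.001,"z":0.0205,"twist":0,"claw":255},{"x":0.003,"y":-0.001,"z":0.021,"twist":0,"claw":255},{"x":0.003,"y":-0.001,"z":0.021,"twist":0,"claw":255}]'; python3 go.py .5337 -.1114 .106 78.06
```

```text
time: 18.22
tcp_pos: [0.5336, -0.1127, 0.106]
tcp_rot: [-0.004, 0.777, 0.629, 0.0]
ft_force: [-0.0, 0.8, -3.5]
gripper_width: 0.16
t 18.22 tcp [ 0.5336 -0.1127  0.106 ] xyaw 77.98 zaxis [-0.0045  0.0057 -1.    ] F [-0.   0.8 -3.5] w 0.16 q [-0.42  0.54  1.71  0.    0.89 -0.21]
shift [ 0.0013 -0.0002 -0.    ]
twist -0.0014
```

```bash
python3 -m handwheel '[{"x":0,"y":0,"z":0.001,"twist":0,"claw":255},{"x":0,"y":0,"z":0.0015,"twist":0,"claw":255},{"x":0,"y":0,"z":0.0015,"twist":0,"claw":255}]'; python3 go.py
```

```text
time: 18.47
tcp_pos: [0.5339, -0.1128, 0.1056]
tcp_rot: [-0.003, 0.777, 0.629, 0.0]
ft_force: [-1.6, 0.9, 3.8]
gripper_width: 0.16
t 18.47 tcp [ 0.5339 -0.1128  0.1056] xyaw 77.98 zaxis [-0.0035  0.0052 -1.    ] F [-1.6  0.9  3.8] w 0.16 q [-0.42  0.54  1.71  0.    0.89 -0.21]
```

```bash
python3 -m handwheel '[{"x":0,"y":0,"z":0,"twist":0,"claw":200},{"x":0,"y":0,"z":0,"twist":0,"claw":160},{"x":0,"y":0,"z":0,"twist":0,"claw":130},{"x":0,"y":0,"z":0,"twist":0,"claw":130},{"x":0,"y":0,"z":0,"twist":0,"claw":130},{"x":0,"y":0,"z":-0.01,"twist":0,"claw":130},{"x":-0.002,"y":0,"z":-0.03,"twist":0,"claw":130},{"x":-0.003,"y":0,"z":-0.06,"twist":0,"claw":130},{"x":-0.003,"y":0,"z":-0.09,"twist":0,"claw":130},{"x":-0.003,"y":0,"z":-0.11,"twist":0,"claw":130},{"x":-0.003,"y":0,"z":-0.12,"twist":0,"claw":130},{"x":-0.003,"y":0,"z":-0.12,"twist":0,"claw":130}]'; python3 go.py
```

```text
time: 19.47
tcp_pos: [0.5354, -0.1171, 0.2285]
tcp_rot: [-0.0, 0.777, 0.629, 0.002]
ft_force: [1.1, -0.1, 0.4]
gripper_width: 0.489
t 19.47 tcp [ 0.5354 -0.1171  0.2285] xyaw 77.99 zaxis [ 0.0022  0.0026 -1.    ] F [ 1.1 -0.1  0.4] w 0.489 q [-0.42  0.38  1.58  0.    1.18 -0.21]
```

```bash
python3 -m handwheel '[{"x":-0.015,"y":0,"z":-0.01,"twist":0.12,"claw":130},{"x":-0.045,"y":0,"z":-0.02,"twist":0.24,"claw":160},{"x":-0.075,"y":0,"z":-0.03,"twist":0.36,"claw":200},{"x":-0.105,"y":0,"z":-0.03,"twist":0.48,"claw":255},{"x":-0.135,"y":0,"z":-0.03,"twist":0.6,"claw":255},{"x":-0.165,"y":0,"z":-0.03,"twist":0.72,"claw":255},{"x":-0.195,"y":0,"z":-0.03,"twist":0.84,"claw":255},{"x":-0.215,"y":0,"z":-0.03,"twist":0.96,"claw":255},{"x":-0.23,"y":0,"z":-0.03,"twist":1.08,"claw":255},{"x":-0.24,"y":0,"z":-0.03,"twist":1.2,"claw":255},{"x":-0.245,"y":0,"z":-0.03,"twist":1.32,"claw":255},{"x":-0.245,"y":0,"z":-0.03,"twist":1.44,"claw":255}]'; python3 -m handwheel '[{"x":0,"y":0,"z":0,"twist":0.13,"claw":255},{"x":0,"y":0,"z":0,"twist":0.13,"claw":255},{"x":0,"y":0,"z":0,"twist":0.13,"claw":255}]'; python3 go.py .4976 -.2826 .25 -11.94; python3 - <<'E'
from h import *
for n in("side","top"):
    p,d=cams.capture(n);np.savez(f"{n}19.npz",p=p,d=d)
    cv2.imwrite(f"pics/{n}19.png",cv2.resize(p[:,:,::-1],(800,600)))
    if n=="side":crop(n,p,270,400,50,220,4.5,"c_s19")
E
```

```text
time: 20.47
tcp_pos: [0.4831, -0.3576, 0.2555]
tcp_rot: [-0.003, 0.999, -0.043, -0.0]
ft_force: [0.5, 0.2, 0.5]
gripper_width: 0.005
time: 20.72
tcp_pos: [0.4823, -0.357, 0.2537]
tcp_rot: [-0.004, 0.994, -0.107, -0.002]
ft_force: [0.2, 0.0, 0.1]
gripper_width: 0.006
t 20.72 tcp [ 0.4823 -0.357   0.2537] xyaw -12.29 zaxis [-0.0029  0.0076 -1.    ] F [0.2 0.  0.1] w 0.006 q [-0.82  0.43  1.42  0.    1.3   0.96]
shift [-0.0009 -0.0759  0.0042]
twist -0.006
```

View pics/side19.png

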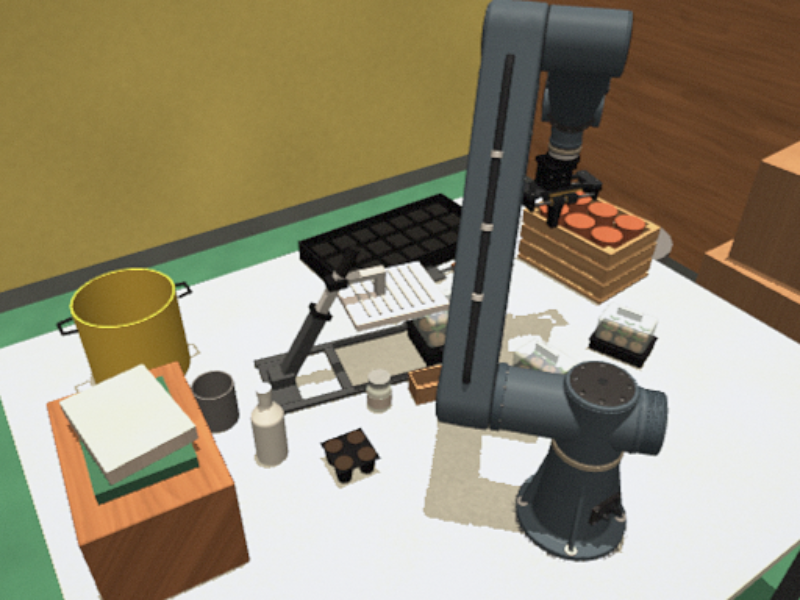

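View pics/top19.png

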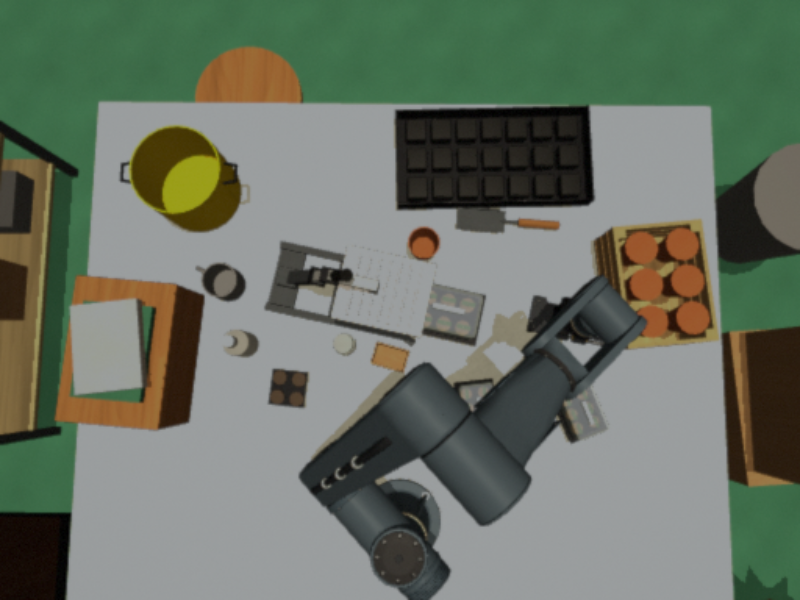

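View pics/c_s19.png

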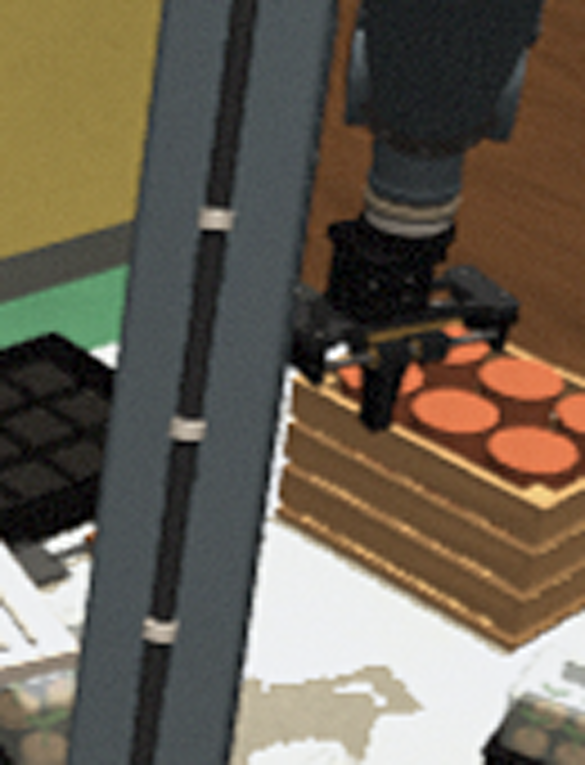

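```bash
python3 - <<'E'
from h import *
for n in("side",):
  a=np.load(n+"19.npz");P=cloud(n,a['d']).reshape(-1,3)
  a_=np.radians(-12.3);tx=np.array([np.cos(a_),np.sin(a_)]);ty=np.array([tx[1],-tx[0]]);c=(P[:,:2]-[.4823,-.357])
  X=c@tx;Y=c@ty;Z=P[:,2]-.2537-.029
  for z0 in np.arange(-.01,.22,.008):
    m=(Z>z0)&(Z<z0+.008)&(abs(X)<.06)&(abs(Y)<.115)
    if m.sum():print(n,z0.round(3),m.sum(),'tx',X[m].min().round(3),X[m].max().round(3),'ty',Y[m].min().round(3),Y[m].max().round(3))
a_=np.radians(78.06);xs=np.array([np.cos(a_),np.sin(a_)]);ys=np.array([-xs[1],xs[0]]);H=np.array([.572,.0696])
a=np.load("top19.npz");P=cloud("top",a['d']).reshape(-1,3);X=(P[:,:2]-H)@xs;Y=(P[:,:2]-H)@ys;Z=P[:,2]
m=(X<-.14)&(X>-.30)&(abs(Y)<.11)&(Z>.02);print('tray',X[m].min(),X[m].max(),Y[m].min(),Y[m].max())
for lo,hi in ((.03,.055),(.06,.09),(.09,.12),(.12,.14),(.145,.17)):
    k=m&(Z>lo)&(Z<hi);print(lo,k.sum(),X[k].min().round(3),Y[k].min().round(3),Y[k].max().round(3))
k=m&(Z>.145);print(Y[k].mean())
b=(P[:,1]<-.45)&(P[:,1]>-.75)&(P[:,0]>.4)&(P[:,0]<.75);print('crate',P[b&(Z>.1)][:,1].max(),np.percentile(Z[b&(Z<.24)],99))
E
```

```text
side -0.002 6 tx -0.014 0.012 ty -0.009 0.004
side 0.006 14 tx -0.013 0.012 ty -0.01 0.01
side 0.014 16 tx -0.015 0.014 ty -0.012 0.01
side 0.022 12 tx -0.015 0.003 ty -0.011 0.006
side 0.03 17 tx -0.017 0.005 ty -0.012 0.009
side 0.038 16 tx -0.014 0.012 ty -0.015 0.012
side 0.046 20 tx -0.017 0.014 ty -0.018 0.014
side 0.054 14 tx -0.016 0.007 ty -0.018 0.022
side 0.062 4 tx -0.03 0.018 ty -0.024 0.084
side 0.07 38 tx -0.037 0.017 ty -0.089 0.087
side 0.078 84 tx -0.044 0.012 ty -0.088 0.088
side 0.086 129 tx -0.043 0.035 ty -0.087 0.093
side 0.094 87 tx -0.042 -0.009 ty -0.093 0.096
side 0.102 85 tx -0.041 0.024 ty -0.096 0.094
side 0.11 260 tx -0.043 0.039 ty -0.095 0.097
side 0.118 65 tx -0.038 0.023 ty -0.095 0.029
side 0.126 54 tx -0.027 0.025 ty -0.053 0.016
side 0.134 49 tx -0.028 0.022 ty -0.051 0.017
side 0.142 49 tx -0.027 0.021 ty -0.052 0.016
side 0.15 35 tx -0.027 0.022 ty -0.051 0.016
side 0.158 35 tx -0.041 0.032 ty -0.051 0.016
side 0.166 100 tx -0.043 0.038 ty -0.051 0.014
side 0.174 74 tx -0.041 0.03 ty -0.049 0.043
side 0.182 53 tx -0.04 0.008 ty -0.036 0.026
side 0.19 38 tx -0.035 0.021 ty -0.033 0.024
side 0.198 40 tx -0.038 0.005 ty -0.035 0.03
side 0.206 51 tx -0.04 0.012 ty -0.036 0.032
side 0.214 50 tx -0.037 0.015 ty -0.034 0.026
tray -0.28070533743652304 -0.14003750441064955 -0.06510374441788498 0.0710312324413062
0.03 147 -0.281 -0.065 0.071
0.06 14 -0.257 0.06 0.06
0.09 44 -0.27 -0.055 0.06
0.12 850 -0.27 -0.053 0.06
0.145 86 -0.228 -0.01 0.01
0.0033621105221220493
crate -0.5144405277826329 0.17640326048492153
```

```bash
python3 -m handwheel '[{"x":0,"y":0,"z":0,"twist":-0.1,"claw":255},{"x":0,"y":0,"z":0,"twist":-0.22,"claw":255},{"x":0,"y":0,"z":0,"twist":-0.34,"claw":255},{"x":0,"y":0,"z":0,"twist":-0.46,"claw":255},{"x":0,"y":0,"z":0,"twist":-0.58,"claw":255},{"x":0,"y":0,"z":0,"twist":-0.7,"claw":255},{"x":0,"y":0,"z":0,"twist":-0.82,"claw":255},{"x":0,"y":0,"z":0,"twist":-0.94,"claw":255},{"x":0,"y":0,"z":0,"twist":-1.06,"claw":255},{"x":0,"y":0,"z":0,"twist":-1.18,"claw":255},{"x":0,"y":0,"z":0,"twist":-1.3,"claw":255},{"x":0,"y":0,"z":0,"twist":-1.42,"claw":255}]';  python3 -m handwheel '[{"x":0,"y":0,"z":0,"twist":-0.12,"claw":255},{"x":0,"y":0,"z":0,"twist":-0.24,"claw":255},{"x":0,"y":0,"z":0,"twist":-0.36,"claw":255},{"x":0,"y":0,"z":0,"twist":-0.48,"claw":255},{"x":0,"y":0,"z":0,"twist":-0.6,"claw":255},{"x":0,"y":0,"z":0,"twist":-0.72,"claw":255},{"x":0,"y":0,"z":0,"twist":-0.84,"claw":255},{"x":0,"y":0,"z":0,"twist":-0.96,"claw":255},{"x":0,"y":0,"z":0,"twist":-1.08,"claw":255},{"x":0,"y":0,"z":0,"twist":-1.2,"claw":255},{"x":0,"y":0,"z":0,"twist":-1.32,"claw":255},{"x":0,"y":0,"z":0,"twist":-1.44,"claw":255}]'; python3 go.py .4873 -.3315 .009 168.06
```

```text
time: 21.82
tcp_pos: [0.4829, -0.3567, 0.2544]
tcp_rot: [-0.003, 0.821, 0.571, 0.001]
ft_force: [-0.4, -0.7, -0.3]
gripper_width: 0.001
time: 22.82
tcp_pos: [0.4829, -0.3564, 0.2542]
tcp_rot: [-0.002, 0.237, 0.971, 0.003]
ft_force: [0.2, 0.2, -0.1]
gripper_width: 0.005
t 22.82 tcp [ 0.4829 -0.3564  0.2542] xyaw 152.55 zaxis [-0.002   0.0068 -1.    ] F [ 0.2  0.2 -0.1] w 0.005 q [-0.82  0.43  1.42  0.    1.3  -1.92]
shift [0.0064 0.0229 0.2454]
twist -0.2706
```

```bash
python3 -m handwheel '[{"x":0,"y":0,"z":0.02,"twist":-0.11,"claw":255},{"x":0,"y":0,"z":0.05,"twist":-0.22,"claw":255},{"x":0,"y":0,"z":0.08,"twist":-0.27,"claw":255},{"x":0.003,"y":0.005,"z":0.11,"twist":-0.27,"claw":255},{"x":0.005,"y":0.01,"z":0.14,"twist":-0.27,"claw":255},{"x":0.006,"y":0.02,"z":0.165,"twist":-0.27,"claw":255},{"x":0.006,"y":0.023,"z":0.185,"twist":-0.27,"claw":255},{"x":0.006,"y":0.023,"z":0.2,"twist":-0.27,"claw":255},{"x":0.006,"y":0.023,"z":0.21,"twist":-0.27,"claw":255},{"x":0.006,"y":0.023,"z":0.215,"twist":-0.27,"claw":255},{"x":0.006,"y":0.023,"z":0.215,"twist":-0.27,"claw":255}]'; python3 go.py .4873 -.3315 .009 168.06;  python3 - <<'E'
from h import *
for n in("side","top"):
    p,d=cams.capture(n);np.savez(f"{n}20.npz",p=p,d=d)
    if n=="side":crop(n,p,270,400,90,240,5,"c_s20")
    else:crop(n,p,260,420,140,250,4.5,"c_t20")
E
```

```text
time: 23.73
tcp_pos: [0.4874, -0.3315, 0.0385]
tcp_rot: [-0.002, 0.104, 0.995, 0.004]
ft_force: [0.5, -0.2, 0.4]
gripper_width: 0.005
t 23.73 tcp [ 0.4874 -0.3315  0.0385] xyaw 168.07 zaxis [-0.0032  0.0079 -1.    ] F [ 0.5 -0.2  0.4] w 0.005 q [-0.79  0.69  1.64  0.    0.82 -2.15]
shift [-0.     -0.0003  0.0295]
twist 0.0001
```

View pics/c_s20.png

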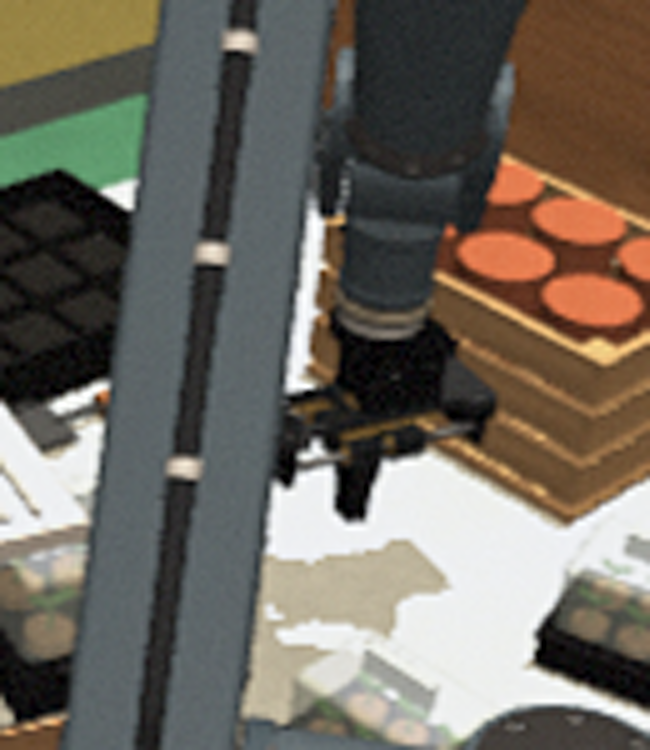

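View pics/c_t20.png

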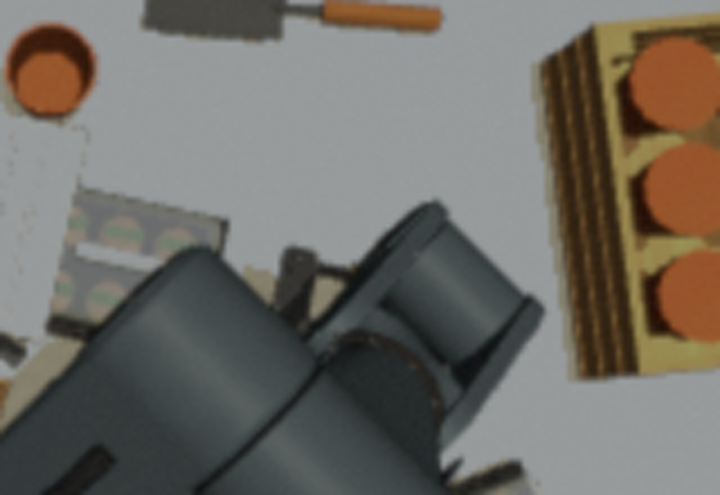

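```bash
python3 -m handwheel '[{"x":0,"y":0,"z":0.01,"twist":0,"claw":255},{"x":0,"y":0,"z":0.022,"twist":0,"claw":255},{"x":0,"y":0,"z":0.029,"twist":0,"claw":255},{"x":0,"y":0.005,"z":0.029,"twist":0,"claw":255},{"x":0,"y":0.012,"z":0.029,"twist":0,"claw":255},{"x":0,"y":0.02,"z":0.029,"twist":0,"claw":255},{"x":0,"y":0.028,"z":0.029,"twist":0,"claw":255},{"x":0,"y":0.035,"z":0.029,"twist":0,"claw":255},{"x":0,"y":0.042,"z":0.029,"twist":0,"claw":255},{"x":0,"y":0.05,"z":0.029,"twist":0,"claw":255},{"x":0,"y":0.058,"z":0.029,"twist":0,"claw":255},{"x":0,"y":0.058,"z":0.029,"twist":0,"claw":255}]'; cat > st.py <<'E'
import numpy as np
from station import telemetry
s=telemetry.state();a=np.radians(78.06);xs=np.array([np.cos(a),np.sin(a)]);ys=np.array([-xs[1],xs[0]]);c=s['tcp_pos'][:2]-[.572,.0696]
print('stand X,Y',(c@xs).round(4),(c@ys).round(4),'z',s['tcp_pos'][2].round(4),'F xs,ys,z',(s['ft_force'][:2]@xs).round(2),(s['ft_force'][:2]@ys).round(2),s['ft_force'][2].round(2))
E
python3 go.py; python3 st.py; python3 - <<'E'
from h import *
for n in("side","top"):
    p,d=cams.capture(n);np.savez(f"{n}21.npz",p=p,d=d)
    if n=="side":crop(n,p,240,400,110,240,5,"c_s21")
    else:crop(n,p,200,360,140,250,4.5,"c_t21")
E
```

```text
time: 24.83
tcp_pos: [0.5004, -0.2738, 0.0115]
tcp_rot: [-0.001, 0.103, 0.995, 0.003]
ft_force: [0.4, -0.3, 0.5]
gripper_width: 0.007
t 24.83 tcp [ 0.5004 -0.2738  0.0115] xyaw 168.12 zaxis [-0.0014  0.0063 -1.    ] F [ 0.4 -0.3  0.5] w 0.007 q [-0.7   0.72  1.7   0.01  0.73 -2.07]
stand X,Y -0.3507 -0.001 z 0.0115 F xs,ys,z -0.2 -0.42 0.46
```

View pics/c_s21.png

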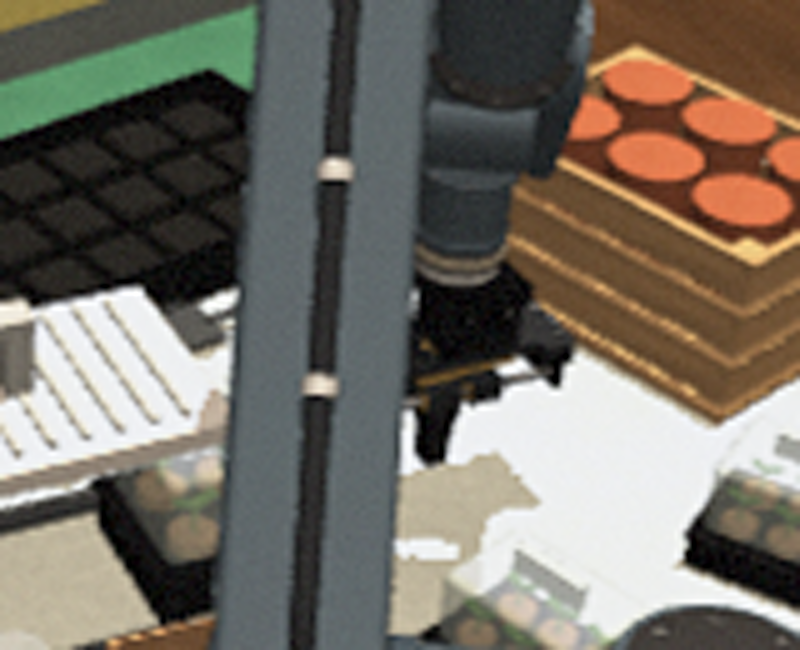

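View pics/c_t21.png

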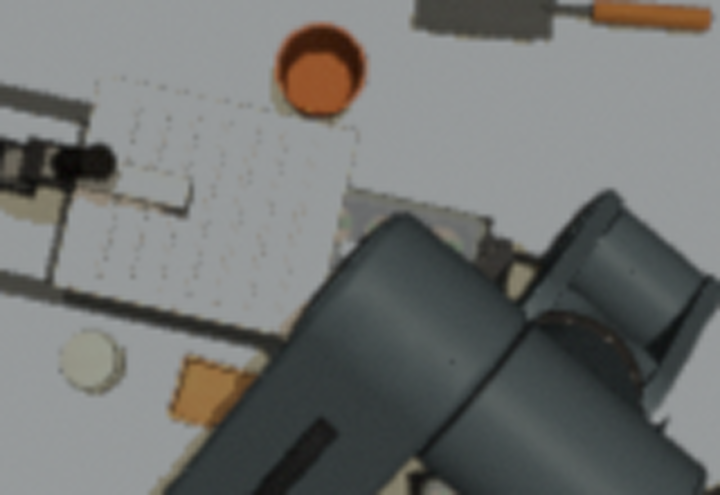

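```bash
python3 -m handwheel '[{"x":0,"y":0.003,"z":0,"twist":0,"claw":255},{"x":0,"y":0.009,"z":0,"twist":0,"claw":255},{"x":0,"y":0.016,"z":0,"twist":0,"claw":255},{"x":0,"y":0.023,"z":0,"twist":0,"claw":255},{"x":0,"y":0.03,"z":0,"twist":0,"claw":255},{"x":0,"y":0.037,"z":0,"twist":0,"claw":255},{"x":0,"y":0.044,"z":0,"twist":0,"claw":255},{"x":0,"y":0.051,"z":0,"twist":0,"claw":255},{"x":0,"y":0.058,"z":0,"twist":0,"claw":255},{"x":0,"y":0.065,"z":0,"twist":0,"claw":255}]'; python3 st.py; python3 - <<'E'
from h import *
for n in("side","top"):
    p,d=cams.capture(n);np.savez(f"{n}22.npz",p=p,d=d)
    if n=="side":crop(n,p,200,360,110,240,5,"c_s22")
    else:crop(n,p,200,360,140,250,4.5,"c_t22")
E
```

```text
time: 25.77
tcp_pos: [0.5139, -0.2106, 0.0118]
tcp_rot: [-0.001, 0.104, 0.995, 0.003]
ft_force: [-0.4, -1.9, -0.4]
gripper_width: 0.005
stand X,Y -0.2862 -0.0011 z 0.0118 F xs,ys,z -1.92 -0.05 -0.44
```

View pics/c_s22.png

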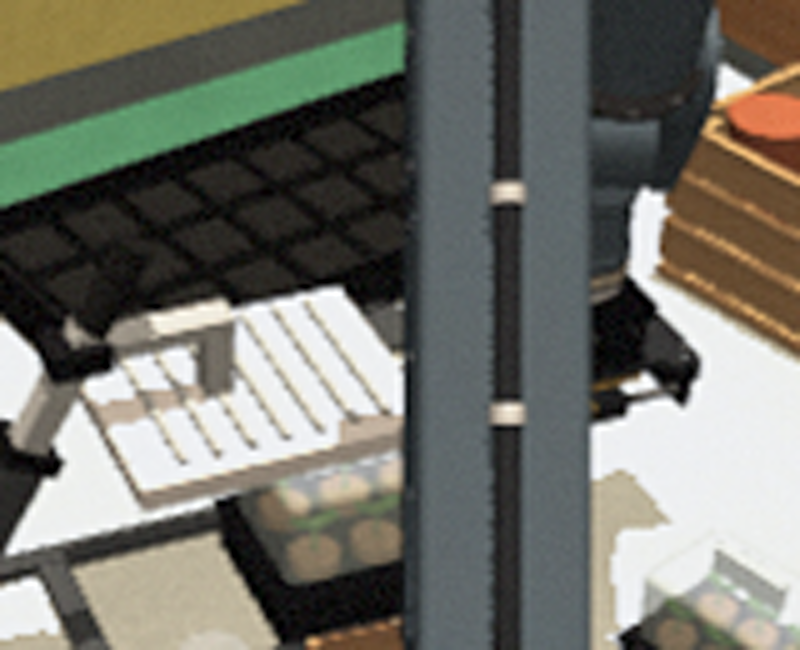

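View pics/c_t22.png

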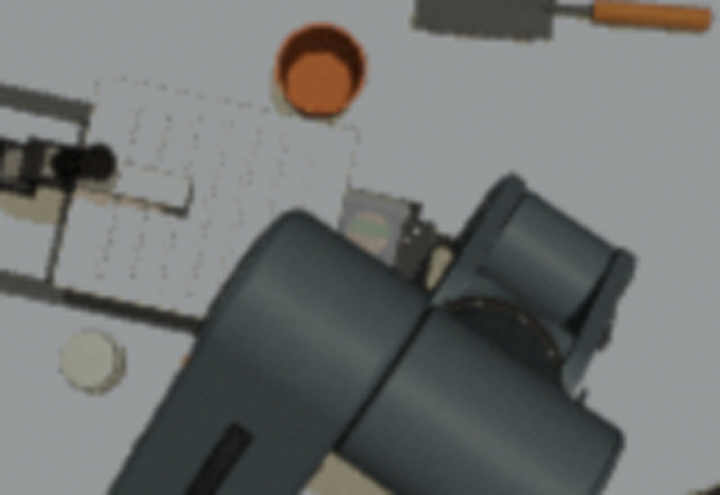

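```bash
python3 -m handwheel '[{"x":0,"y":0.004,"z":0,"twist":0,"claw":255},{"x":0,"y":0.011,"z":0,"twist":0,"claw":255},{"x":0,"y":0.018,"z":0,"twist":0,"claw":255},{"x":0,"y":0.025,"z":0,"twist":0,"claw":255},{"x":0,"y":0.032,"z":0,"twist":0,"claw":255},{"x":0,"y":0.039,"z":0,"twist":0,"claw":255},{"x":0,"y":0.046,"z":0,"twist":0,"claw":255},{"x":0,"y":0.053,"z":0,"twist":0,"claw":255},{"x":0,"y":0.06,"z":0,"twist":0,"claw":255},{"x":0,"y":0.067,"z":0,"twist":0,"claw":255},{"x":0,"y":0.074,"z":0,"twist":0,"claw":255},{"x":0,"y":0.078,"z":0,"twist":0,"claw":255}]'; python3 st.py; python3 - <<'E'
from h import *
for n in("side","top"):
    p,d=cams.capture(n);np.savez(f"{n}23.npz",p=p,d=d)
    if n=="side":crop(n,p,180,340,130,260,5,"c_s23")
    else:crop(n,p,200,360,140,250,4.5,"c_t23")
E
```

```text
time: 26.87
tcp_pos: [0.5296, -0.1322, 0.0123]
tcp_rot: [-0.001, 0.103, 0.995, 0.004]
ft_force: [0.1, -1.9, 0.3]
gripper_width: 0.004
stand X,Y -0.2062 -0.0003 z 0.0123 F xs,ys,z -1.81 -0.51 0.26
```

View pics/c_s23.png

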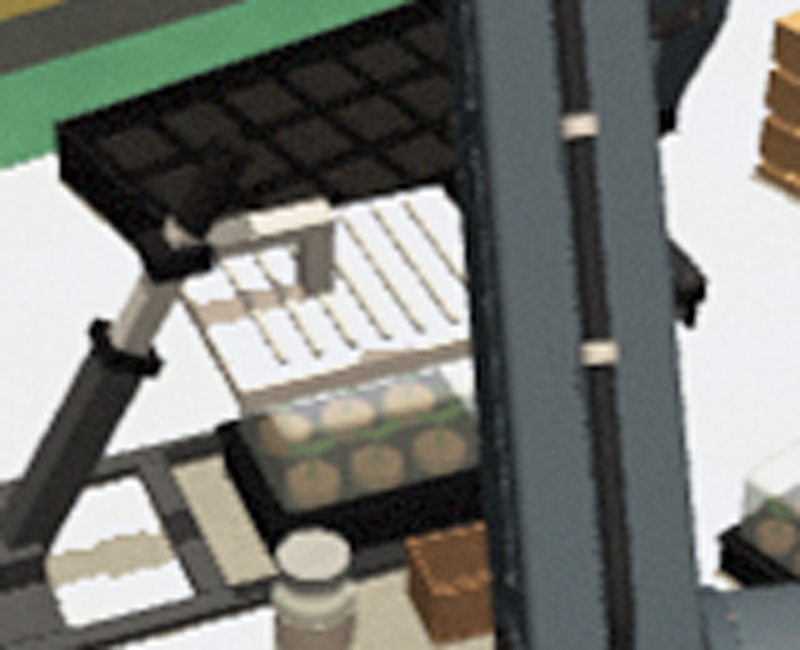

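View pics/c_t23.png

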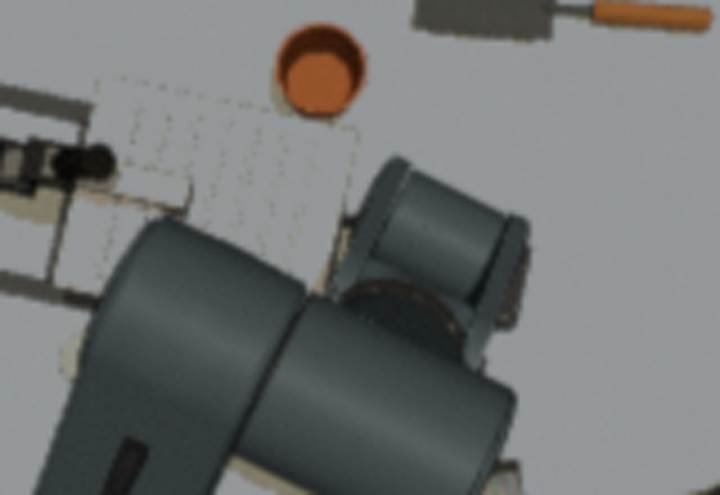

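```bash
cat > front.py <<'E'
from h import *
import sys
a_=np.radians(78.06);xs=np.array([np.cos(a_),np.sin(a_)]);ys=np.array([-xs[1],xs[0]]);H=np.array([.572,.0696])
b=np.load(sys.argv[1]);P=cloud("side",b['d']);X=(P[...,:2]-H)@xs;Y=(P[...,:2]-H)@ys;Z=P[...,2];dark=b['p'].max(-1)<60
for y0 in np.arange(-.06,.07,.02):
    m=dark&(Y>y0)&(Y<y0+.02)&(Z>.028)&(Z<.05)&(X>-.2)&(X<.12)
    if m.sum()>2:print('Y',y0.round(2),m.sum(),'front X',np.sort(X[m])[-4:].round(3))
m=dark&(Z>.02)&(Z<.05)&(X>-.2)&(X<.12)&(abs(Y)<.09);print('Y range',np.percentile(Y[m],[1,99]).round(3))
E
python3 front.py side23.npz
```

```text
Y -0.06 20 front X [0.053 0.054 0.055 0.055]
Y -0.04 13 front X [0.053 0.054 0.054 0.056]
Y -0.02 16 front X [0.053 0.053 0.055 0.055]
Y 0.0 18 front X [0.052 0.054 0.054 0.056]
Y 0.02 19 front X [0.052 0.054 0.054 0.055]
Y 0.04 100 front X [0.053 0.054 0.055 0.055]
Y 0.06 144 front X [0.05  0.051 0.053 0.054]
Y range [-0.061  0.072]
```

```bash
python3 -m handwheel '[{"x":0,"y":0.004,"z":0,"twist":0,"claw":255},{"x":0,"y":0.009,"z":0,"twist":0,"claw":255},{"x":0,"y":0.014,"z":0,"twist":0,"claw":255},{"x":0,"y":0.019,"z":0,"twist":0,"claw":255},{"x":0,"y":0.024,"z":0,"twist":0,"claw":255},{"x":0,"y":0.028,"z":0,"twist":0,"claw":255},{"x":0,"y":0.03,"z":0,"twist":0,"claw":255}]'; python3 st.py; python3 - <<'E'
from h import *
for n in("side","top"):
    p,d=cams.capture(n);np.savez(f"{n}24.npz",p=p,d=d)
    if n=="side":crop(n,p,180,340,130,260,5,"c_s24")
E
python3 front.py side24.npz; python3 lamp.py 24b
```

```text
time: 27.55
tcp_pos: [0.5357, -0.102, 0.0124]
tcp_rot: [-0.002, 0.103, 0.995, 0.004]
ft_force: [-1.0, -1.4, 0.4]
gripper_width: 0.006
stand X,Y -0.1754 0.0001 z 0.0124 F xs,ys,z -1.58 0.68 0.43
Y -0.06 19 front X [0.082 0.083 0.085 0.086]
Y -0.04 14 front X [0.082 0.083 0.085 0.085]
Y -0.02 13 front X [0.083 0.084 0.084 0.085]
Y 0.0 17 front X [0.083 0.085 0.085 0.087]
Y 0.02 21 front X [0.084 0.084 0.084 0.085]
Y 0.04 112 front X [0.084 0.084 0.085 0.085]
Y 0.06 175 front X [0.082 0.083 0.085 0.085]
Y range [-0.06   0.072]
side lamp top z 0.2017 830
top lamp top z 0.2014 1038
```

View pics/c_s24.png

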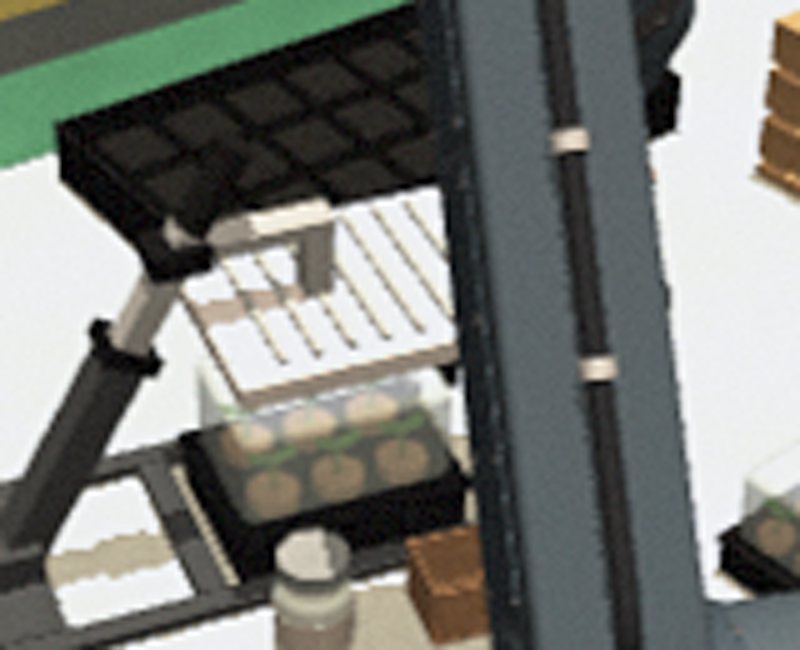

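Nearly home: the tray's front is at 0.085, and a thin strip of table still shows before the cross bar. I'll push gently until the force rises.

```bash
python3 -m handwheel '[{"x":0,"y":0.002,"z":0,"twist":0,"claw":255},{"x":0,"y":0.0035,"z":0,"twist":0,"claw":255},{"x":0,"y":0.005,"z":0,"twist":0,"claw":255},{"x":0,"y":0.006,"z":0,"twist":0,"claw":255}]'; python3 st.py;python3 -m handwheel '[{"x":0,"y":0.0015,"z":0,"twist":0,"claw":255},{"x":0,"y":0.0025,"z":0,"twist":0,"claw":255},{"x":0,"y":0.0025,"z":0,"twist":0,"claw":255}]'; python3 st.py
```

```text
time: 28.08
tcp_pos: [0.5369, -0.0966, 0.0125]
tcp_rot: [-0.002, 0.103, 0.995, 0.004]
ft_force: [0.2, -2.6, 0.0]
gripper_width: 0.006
stand X,Y -0.1698 -0.0 z 0.0125 F xs,ys,z -2.5 -0.73 0.01
time: 28.33
tcp_pos: [0.5374, -0.094, 0.0126]
tcp_rot: [-0.002, 0.103, 0.995, 0.004]
ft_force: [-0.3, -2.1, -0.6]
gripper_width: 0.004
stand X,Y -0.1672 0.0 z 0.0126 F xs,ys,z -2.06 -0.17 -0.59
```

```bash
python3 -m handwheel '[{"x":0,"y":0.001,"z":0,"twist":0,"claw":255},{"x":0,"y":0.002,"z":0,"twist":0,"claw":255},{"x":0,"y":0.002,"z":0,"twist":0,"claw":255}]'; python3 st.py;python3 - <<'E'
from h import *
for n in("side","top"):
    p,d=cams.capture(n);np.savez(f"{n}25.npz",p=p,d=d)
    if n=="side":crop(n,p,180,300,170,260,6,"c_s25")
E
python3 front.py side25.npz
```

```text
time: 28.58
tcp_pos: [0.5381, -0.0931, 0.013]
tcp_rot: [-0.001, 0.103, 0.995, 0.003]
ft_force: [-1.7, -5.9, 2.3]
gripper_width: 0.001
stand X,Y -0.1662 -0.0005 z 0.013 F xs,ys,z -6.14 0.43 2.27
Y -0.06 14 front X [0.092 0.093 0.093 0.094]
Y -0.04 16 front X [0.091 0.092 0.092 0.093]
Y -0.02 16 front X [0.092 0.093 0.094 0.095]
Y 0.0 17 front X [0.092 0.093 0.094 0.094]
Y 0.02 22 front X [0.092 0.093 0.094 0.094]
Y 0.04 103 front X [0.089 0.093 0.094 0.094]
Y 0.06 187 front X [0.091 0.092 0.093 0.095]
Y range [-0.063  0.072]
```

View pics/c_s25.png

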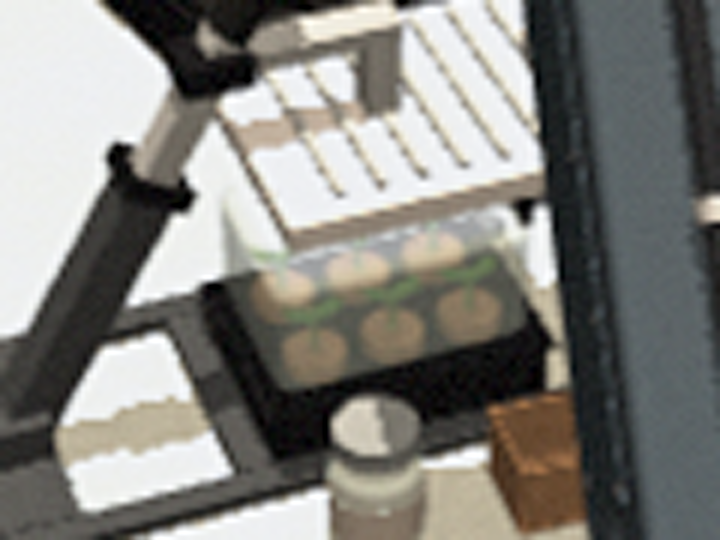

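```bash
python3 -m handwheel '[{"x":0,"y":0.001,"z":0,"twist":0,"claw":255},{"x":0,"y":0.002,"z":0,"twist":0,"claw":255},{"x":0,"y":0.002,"z":0,"twist":0,"claw":255}]'; python3 st.py
```

```text
time: 28.93
tcp_pos: [0.5387, -0.0925, 0.0135]
tcp_rot: [-0.001, 0.103, 0.995, 0.002]
ft_force: [-2.8, -6.6, 3.1]
gripper_width: 0.004
stand X,Y -0.1654 -0.001 z 0.0135 F xs,ys,z -7.07 1.38 3.1
```

```bash
python3 -m handwheel '[{"x":0,"y":-0.004,"z":0.001,"twist":0,"claw":255},{"x":0,"y":-0.012,"z":0.001,"twist":0,"claw":255},{"x":0,"y":-0.025,"z":0.001,"twist":0,"claw":255},{"x":0,"y":-0.045,"z":0.001,"twist":0,"claw":255},{"x":0,"y":-0.068,"z":0.001,"twist":0,"claw":255},{"x":0,"y":-0.092,"z":0.001,"twist":0,"claw":255},{"x":0,"y":-0.116,"z":0.001,"twist":0,"claw":255},{"x":0,"y":-0.14,"z":0.001,"twist":0,"claw":255},{"x":0,"y":-0.164,"z":0.001,"twist":0,"claw":255},{"x":0,"y":-0.185,"z":0.001,"twist":0,"claw":255},{"x":0,"y":-0.2,"z":0.001,"twist":0,"claw":255},{"x":0,"y":-0.2,"z":0.001,"twist":0,"claw":255}]'; python3 st.py; python3 -m handwheel '[{"x":0,"y":0,"z":-0.03,"twist":0,"claw":255},{"x":0,"y":0,"z":-0.07,"twist":0,"claw":255},{"x":0,"y":0,"z":-0.11,"twist":0,"claw":255},{"x":0,"y":0,"z":-0.15,"twist":0,"claw":255},{"x":0,"y":0,"z":-0.17,"twist":0,"claw":255},{"x":0,"y":0,"z":-0.17,"twist":0,"claw":255},{"x":0,"y":0,"z":-0.17,"twist":0,"claw":255}]';python3 go.py;python3 - <<'E'
from h import *
for n in("side","top"):
    p,d=cams.capture(n);np.savez(f"{n}26.npz",p=p,d=d)
    cv2.imwrite(f"pics/{n}26.png",cv2.resize(p[:,:,::-1],(800,600)))
    if n=="side":crop(n,p,160,300,150,260,5.5,"c_s26")
E
python3 front.py side26.npz; python3 lamp.py 27
```

```text
time: 29.93
tcp_pos: [0.4977, -0.2922, 0.0116]
tcp_rot: [0.0, 0.105, 0.995, 0.002]
ft_force: [0.4, -0.6, 0.2]
gripper_width: 0.006
stand X,Y -0.3694 -0.0022 z 0.0116 F xs,ys,z -0.48 -0.48 0.25
time: 30.52
tcp_pos: [0.4981, -0.2921, 0.1827]
tcp_rot: [0.001, 0.104, 0.995, 0.001]
ft_force: [0.3, -0.4, -0.8]
gripper_width: 0.003
t 30.52 tcp [ 0.4981 -0.2921  0.1827] xyaw 168.04 zaxis [ 0.0026  0.002  -1.    ] F [ 0.3 -0.4 -0.8] w 0.003 q [-0.73  0.47  1.57  0.    1.1  -2.09]
Y -0.06 17 front X [0.092 0.093 0.094 0.094]
Y -0.04 18 front X [0.092 0.092 0.092 0.093]
Y -0.02 15 front X [0.091 0.092 0.092 0.093]
Y 0.0 18 front X [0.093 0.093 0.093 0.094]
Y 0.02 19 front X [0.093 0.093 0.093 0.094]
Y 0.04 107 front X [0.092 0.092 0.092 0.094]
Y 0.06 171 front X [0.09  0.092 0.094 0.094]
Y range [-0.059  0.072]
side lamp top z 0.2016 906
top lamp top z 0.2015 1342
```

View pics/c_s26.png

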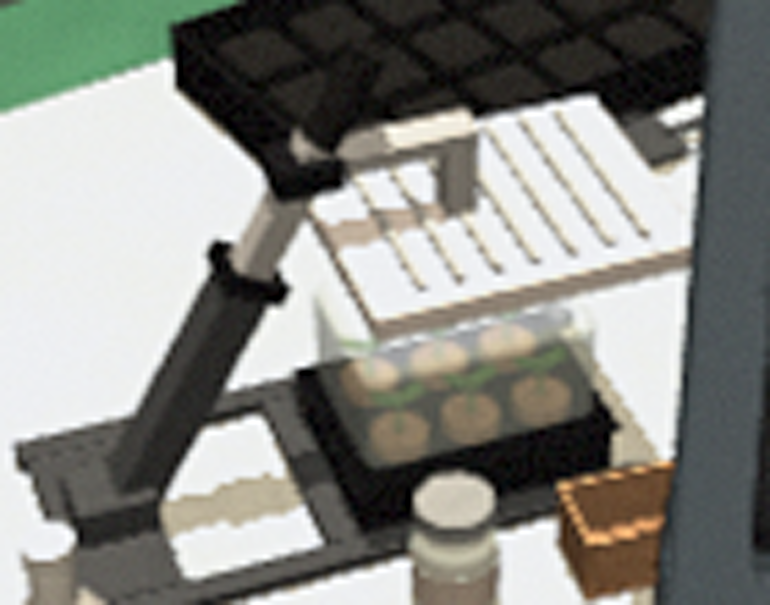

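View pics/top26.png

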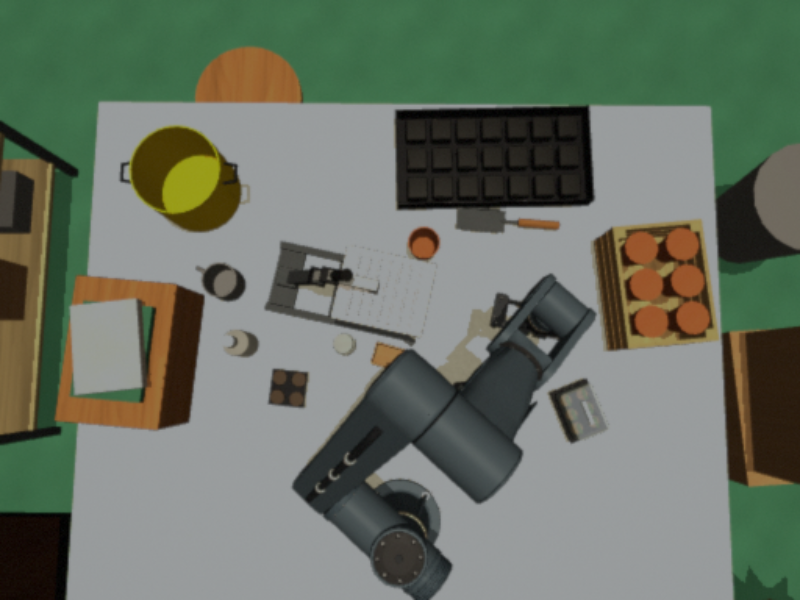

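```bash
python3 - <<'E'
from station import close_job,telemetry
print(telemetry.state()['time'],telemetry.state()['ft_force'].round(1));print(close_job())
E
```

```text
30.7167 [-0.4  0.7 -0.6]
the job is handed in; nothing more can be done
None
```

I raised the lamp stand and locked it in the middle hole, then put the largest propagator into the foot's mouth and pushed it home against the cross bar. I handed the job in at 30.7 s, with the gripper clear of everything.

**Lamp:**
- I drew the tube up by its grip until it stopped. It held still under about 19 N along the tube, where sliding had taken about 11 N, so I take the button to be locked.
- I never saw the button itself, because it faces away from both cameras.
- The lamp's top has stayed at 201.5 mm since I let go. That is about 3.5 mm above the nominal 198 mm. The 2 mm of play at the hole and the camera's 2 mm error would roughly account for that, but I did not test the lock downwards.

**Propagator:**
- I carried it by its rib and set it down upright. The end of the gripper's body then pushed the dome at about 2 N.
- At the cross bar the force rose to about 7 N and I stopped. The last pictures show its end square against the bar, with no table visible between them.
- The measured position was 92–94 mm against the nominal 90 mm, with the same reading across its whole width.

**What went wrong:** My first try at the rib closed above it, because the true fingertips sit about 29 mm higher than the reported position. I corrected for that from then on. The grip had been taken higher than intended for the same reason, but it held.

**Other things on the table:** The jar, pot, bottle, jug and cells, and the visible part of the tag box, look unmoved in the last top picture. The smallest propagator was hidden behind the arm there, but nothing came near it.

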